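# Load the slide stainer and start it

### The job

Get the dip stainer ready and start it: hang every slide carrier that stands on the worktop by its crossbar, fully down in the throats of a free pair of side-opening hooks (any pair), and set the squat stain jar with the black cap upright on the floor of the round well at the stainer's right end. Only when all that is in place, slide the dust cover on the drive housing at the left end back to bare the start button, press the button fully down and let go, then slide the cover fully shut again. The jar may get knocked aside while you work; leave the glass beaker and the timer where they stand.

Things in the scene. Friction and masses are not known exactly. Their poses are not given: they have to be found in the camera images.
- carrier_1: slide carrier: stainless frame 54 x 92 x 32 mm (x, y, z) with nine glass slides and an upright wire bail, 121 mm high in all, about 0.25 kg; origin at the centre of its underside, z up, y along the bail. Of the three carriers some may be absent: they read None from the start
- carrier_1_grip (a point): middle of the bail's crossbar, 110 mm above the carrier's underside, same axes. Crossbar: 6 mm rod along y, to +-40 mm; the bail's 6 mm legs stand at y = +-46 mm. Round this point is a black grip sleeve, 10 mm thick (x), 34 mm long (y), from 7 mm below to 11 mm above; pinch it across x
- carrier_2: slide carrier: stainless frame 54 x 92 x 32 mm (x, y, z) with nine glass slides and an upright wire bail, 121 mm high in all, about 0.25 kg; origin at the centre of its underside, z up, y along the bail. Of the three carriers some may be absent: they read None from the start
- carrier_2_grip (a point): middle of the bail's crossbar, 110 mm above the carrier's underside, same axes. Crossbar: 6 mm rod along y, to +-40 mm; the bail's 6 mm legs stand at y = +-46 mm. Round this point is a black grip sleeve, 10 mm thick (x), 34 mm long (y), from 7 mm below to 11 mm above; pinch it across x
- carrier_3: slide carrier: stainless frame 54 x 92 x 32 mm (x, y, z) with nine glass slides and an upright wire bail, 121 mm high in all, about 0.25 kg; origin at the centre of its underside, z up, y along the bail. Of the three carriers some may be absent: they read None from the start
- carrier_3_grip (a point): middle of the bail's crossbar, 110 mm above the carrier's underside, same axes. Crossbar: 6 mm rod along y, to +-40 mm; the bail's 6 mm legs stand at y = +-46 mm. Round this point is a black grip sleeve, 10 mm thick (x), 34 mm long (y), from 7 mm below to 11 mm above; pinch it across x
- hook_left (a point): seat of the left (+y) hook pair: where the middle of a hung crossbar lies, 220 mm above the worktop. z up, y along the bar, x into the mouth (away from the robot). Two bent 6 mm rods stand 33 mm to either side (+-y). The bar enters in +x with its centre 19 mm above the seat, between lip and guard, and is then lowered 19 mm
- hook_mid (a point): seat of the middle hook pair: where the middle of a hung crossbar lies, 220 mm above the worktop. z up, y along the bar, x into the mouth (away from the robot). Two bent 6 mm rods stand 33 mm to either side (+-y). The bar enters in +x with its centre 19 mm above the seat, between lip and guard, and is then lowered 19 mm
- hook_right (a point): seat of the right (-y) hook pair: where the middle of a hung crossbar lies, 220 mm above the worktop. z up, y along the bar, x into the mouth (away from the robot). Two bent 6 mm rods stand 33 mm to either side (+-y). The bar enters in +x with its centre 19 mm above the seat, between lip and guard, and is then lowered 19 mm
- stainer: dip stainer, fixed, elsewhere in each start (yaw up to 0.08); axes as the hooks'. Origin on the worktop below the middle seat; hook pairs 122 mm apart in y. Hooks, from the seat: throat clear for x = -13 to +13 mm; front lip at x = -15 to -21, its top 11 mm up; guard rod overhead out to x = -22, its underside 27 mm up. Troughs below: top 87 mm high, x +-40 mm. Beam: x = 60 to 76, top 180 mm high
- dust_cover (a joint): sliding grey dust cover on top of the drive housing at the stainer's left end: 0 m when closed over the start button, up to 0.064 when slid back, away from the robot, along +x of the hook frames; it slides stiffly (1.2 N) and stays where it is left. Below about 0.045 it still hangs over the button
- cover_rib (a point): top centre of the finger rib on the cover: the rib is 8 mm thick in the sliding direction x, 42 mm long in y and stands 16 mm above the cover's flat top (62 x 74 mm); the axes are those of the hook frames. Pinch it across x. The housing is 160 x 94 x 125 mm and its top lies 33 mm below this point
- start_button (a joint): start button: 0 m when up, 0.005 when fully down (2 N to start, 4.5 N at the bottom); it springs back
- button_top (a point): centre of the start button's top face: round, 24 mm in diameter, 10 mm above the housing's top and under the cover's middle when that is closed; presses straight down. Cover rails 6 mm high run 38 mm to either side of it in y
- stain_jar: squat stain jar: amber glass 50 mm across with a paper label, black screw cap 48 mm across on top; 38 mm high, the cap from 22 mm up; origin at the centre of its underside, z up; 0.09 kg
- stain_well (a point): centre of the floor of the stain well in the flat grey deck of the pod at the stainer's right end: a round hole 56 mm wide and 18 mm deep, chamfered by 2 mm; the deck (120 x 94 mm) lies 125 mm above the worktop, so a seated jar stands 20 mm above it. The deck reaches 40 mm in -x, 80 mm in +x and 47 mm in +-y of this point; axes as the hooks'
- beaker: bystander: clear glass beaker, 54 mm across, 70 mm high; origin under its centre
- timer: bystander: flat white bench timer, 64 x 64 x 19 mm; origin under its centre
There are look-alikes about, which are no part of the job. What is shaped like the stain_jar but pink is not meant.

How it is judged (in metres and radians):
On the way, in this order (a step that is already met when the one before it is completed fails the run):
1. every carrier hangs by its crossbar in a hook pair and the stain jar stands in its well, all let go (((horizontal distance between carrier_1_grip and hook_left below 0.017 m and z of carrier_1_grip in the frame of hook_left between -0.005 and 0.006 m) or (horizontal distance between carrier_1_grip and hook_mid below 0.017 m and z of carrier_1_grip in the frame of hook_mid between -0.005 and 0.006 m) or (horizontal distance between carrier_1_grip and hook_right below 0.017 m and z of carrier_1_grip in the frame of hook_right between -0.005 and 0.006 m)) and angle between each of carrier_1, carrier_2, carrier_3's own z axis and vertical below 0.25 rad and contact force between the fingers and carrier_1 below 0.2 N and ((horizontal distance between carrier_2_grip and hook_left below 0.017 m and z of carrier_2_grip in the frame of hook_left between -0.005 and 0.006 m) or (horizontal distance between carrier_2_grip and hook_mid below 0.017 m and z of carrier_2_grip in the frame of hook_mid between -0.005 and 0.006 m) or (horizontal distance between carrier_2_grip and hook_right below 0.017 m and z of carrier_2_grip in the frame of hook_right between -0.005 and 0.006 m)) and contact force between the fingers and carrier_2 below 0.2 N and ((horizontal distance between carrier_3_grip and hook_left below 0.017 m and z of carrier_3_grip in the frame of hook_left between -0.005 and 0.006 m) or (horizontal distance between carrier_3_grip and hook_mid below 0.017 m and z of carrier_3_grip in the frame of hook_mid between -0.005 and 0.006 m) or (horizontal distance between carrier_3_grip and hook_right below 0.017 m and z of carrier_3_grip in the frame of hook_right between -0.005 and 0.006 m)) and contact force between the fingers and carrier_3 below 0.2 N and horizontal distance between stain_jar and stain_well below 0.008 m and z of stain_jar in the frame of stain_well between -0.005 and 0.005 m and angle between stain_jar's own z axis and vertical below 0.12 rad and contact force between the fingers and stain_jar below 0.2 N), for 0.3 s.
2. the dust cover is slid back, clear of the button (value of joint dust_cover above 0.045 m), for 0.2 s.
3. the start button is pressed fully down, with the cover back and all in place (value of joint start_button above 0.004 m and value of joint dust_cover above 0.045 m and ((horizontal distance between carrier_1_grip and hook_left below 0.017 m and z of carrier_1_grip in the frame of hook_left between -0.005 and 0.006 m) or (horizontal distance between carrier_1_grip and hook_mid below 0.017 m and z of carrier_1_grip in the frame of hook_mid between -0.005 and 0.006 m) or (horizontal distance between carrier_1_grip and hook_right below 0.017 m and z of carrier_1_grip in the frame of hook_right between -0.005 and 0.006 m)) and angle between each of carrier_1, carrier_2, carrier_3's own z axis and vertical below 0.25 rad and ((horizontal distance between carrier_2_grip and hook_left below 0.017 m and z of carrier_2_grip in the frame of hook_left between -0.005 and 0.006 m) or (horizontal distance between carrier_2_grip and hook_mid below 0.017 m and z of carrier_2_grip in the frame of hook_mid between -0.005 and 0.006 m) or (horizontal distance between carrier_2_grip and hook_right below 0.017 m and z of carrier_2_grip in the frame of hook_right between -0.005 and 0.006 m)) and ((horizontal distance between carrier_3_grip and hook_left below 0.017 m and z of carrier_3_grip in the frame of hook_left between -0.005 and 0.006 m) or (horizontal distance between carrier_3_grip and hook_mid below 0.017 m and z of carrier_3_grip in the frame of hook_mid between -0.005 and 0.006 m) or (horizontal distance between carrier_3_grip and hook_right below 0.017 m and z of carrier_3_grip in the frame of hook_right between -0.005 and 0.006 m)) and horizontal distance between stain_jar and stain_well below 0.008 m and z of stain_jar in the frame of stain_well between -0.005 and 0.005 m and angle between stain_jar's own z axis and vertical below 0.12 rad), for 0.1 s.
4. the dust cover is shut again over the released button (value of joint dust_cover below 0.004 m and value of joint start_button below 0.001 m), for 0.2 s.
At the end, for the whole second after the job is handed in: every carrier hangs at rest and upright (within 0.25 rad), its crossbar's middle within 17 mm sideways and 5 to 6 mm in height of the seat of a hook pair; the stain jar stands on the floor of the well, centred to 8 mm and upright; the cover is shut to within 4 mm and the button is up (all of step 1 and all of step 4 and linear speed of each of carrier_1, carrier_2, carrier_3, stain_jar below 0.05 m/s); the robot touches nothing.
It fails at once if the glass beaker is pushed more than 4 cm out of its place (distance of beaker from where it was at the start of the episode above 0.04 m).
It fails at once if the bench timer is pushed more than 4 cm out of its place (distance of timer from where it was at the start of the episode above 0.04 m).
It fails at once if the start button is pressed while a carrier is not on its hooks (value of joint start_button above 0.003 m and not (((horizontal distance between carrier_1_grip and hook_left below 0.017 m and z of carrier_1_grip in the frame of hook_left between -0.005 and 0.006 m) or (horizontal distance between carrier_1_grip and hook_mid below 0.017 m and z of carrier_1_grip in the frame of hook_mid between -0.005 and 0.006 m) or (horizontal distance between carrier_1_grip and hook_right below 0.017 m and z of carrier_1_grip in the frame of hook_right between -0.005 and 0.006 m)) and angle between each of carrier_1, carrier_2, carrier_3's own z axis and vertical below 0.25 rad and ((horizontal distance between carrier_2_grip and hook_left below 0.017 m and z of carrier_2_grip in the frame of hook_left between -0.005 and 0.006 m) or (horizontal distance between carrier_2_grip and hook_mid below 0.017 m and z of carrier_2_grip in the frame of hook_mid between -0.005 and 0.006 m) or (horizontal distance between carrier_2_grip and hook_right below 0.017 m and z of carrier_2_grip in the frame of hook_right between -0.005 and 0.006 m)) and ((horizontal distance between carrier_3_grip and hook_left below 0.017 m and z of carrier_3_grip in the frame of hook_left between -0.005 and 0.006 m) or (horizontal distance between carrier_3_grip and hook_mid below 0.017 m and z of carrier_3_grip in the frame of hook_mid between -0.005 and 0.006 m) or (horizontal distance between carrier_3_grip and hook_right below 0.017 m and z of carrier_3_grip in the frame of hook_right between -0.005 and 0.006 m)))).
Of carrier_1, carrier_2, carrier_3 only 2 to 3 are there at a start; the rules pass over those that are not, and their reading is None.
At some moment in a run one of stain_jar may be knocked a few centimetres aside while the robot is not near it.
It also fails if it takes over 210 s, if anything falls off the work surface, if the arm or the gripper's body presses on something with over 40 N, if the wrist force passes 120 N, or if a joint passes its speed limit or range.

### The arm

A 6-joint arm with a two-finger parallel gripper is mounted at the origin on a cart in front of the work surface, level with it; the furniture and walls round the work are solid. World frame = base frame: x ahead of the robot, y to its left, z up, the work surface at z = 0. Lengths are in mm, angles in rad, forces in N, time in s.
With the tool pointing down it reaches from about 200 to 875 mm from the base axis. Payload 3.4 kg.
Tool frame: the origin (TCP) lies on the centre line of the jaws, within the pads' length; the fingertips stand 25 mm ahead of it and the grasp point (between the pads) lies 6 mm ahead of it (tips_ahead is the distance from the TCP to the fingertips, in mm); z points along the fingers, y is the direction in which the jaws open and shut (so a half turn about z gives the same grasp; the last joint's range is limited). The gripper opens to 94 mm and grips with 3 to 60 N. Pads are 16 mm wide; open, the fingers measure 119 mm over their backs; the gripper's body (75 mm by 177 mm) begins 78 mm behind the grasp point.
Start: joints at [-1.25, 0.276, 1.505, -0, 1.361, -0.121], TCP at [245.855, -519.825, 230.493] pointing down, gripper open.
Joint ranges: [-2.89, 2.89], [-0.75, 2.08], [0.22, 2.7], [-1.18, 4.32], [0.11, 2.71], [-2.7, 2.7]. Speed limits (rad/s): [2.57, 2.57, 3.14, 3.14, 3.14, 3.14].

### API

Orientations are given as a unit quaternion [w, x, y, z].
In Python, from station import * gives the robot as it stands. The module is installed in compiled form; this text tells all that it offers.
- The arm moves only by the shell command python3 -m creep 'ROWS'. ROWS is text: rows parted by semicolons, each of 7 numbers parted by spaces: the shift along the tool's x, y, z in mm, then the turn, a rotation vector about the tool's x, y, z in rad, then the closure in counts, from 0 (fully open) to 255 (shut). In form: x y z ax ay az fingers; .... A call has exactly 5 rows; each row shifts and turns the commanded pose from where the row before left it, along the tool's axes as they then stand; what a row does not reach is not made up. A row lasts 1/8 s, in which the tool goes at most 62.5 mm and 10.7 degrees, less where a joint would pass 70% of its speed; a pose out of reach is approached as far as the arm can. A call is refused whole if a number of a shift passes 62.5 or a number of a turn 0.188, either way. A call with a gripper value outside its range is refused whole. The fingers move at their own pace and stop on an object; the grip force is fixed at half the most. Time passes only in rows, so rows that do not move let the fingers close, or fill a call up. It gives the time, the measured TCP pose, the force and the opening at its end, in the units of the state.
- state(): the state, without advancing time (a new reading comes with each control period).
- grab_frame(name): name is "scene" or "top" or "wrist"; returns the picture (480x640x3 uint8, red, green, blue); there is no depth.
- camera_params(name): a dict with "fov_y" (degrees; the focal length in pixels is half the picture's height over the tangent of half this angle, whatever the lens; pixels are square), "cx", "cy" (the principal point, pixels), "R" (3x3) and "t" (3): a world point X has camera coordinates R X + t. Camera axes: x right, y down, z forward; pixel columns grow to the right and rows downward; lengths in mm; the calibration is good to about 2 mm. A picture is of the moment at which its call begins: read the wrist's pose just before it. camera_params takes no time and is no camera call; for the wrist camera it gives the pose at the moment of the call.
- close_job(): hands the job in, once; it reports no verdict.
Trained networks look in the newest picture that a camera, given by its name, has taken for a name from the list of things; names that differ only in an ending like _2 or _b are one class to them, and where a whole thing is asked for, a point or a joint stands for the part that bears it (a point fixed in the world has none). Each returns a list of dicts, best first, with "p" (0 to 1); they miss things now and then, are a little off and sometimes report something else, mostly with a low value. They report only what shows in the picture. A call takes as long as a camera call. They do not tell look-alikes from the thing itself.
- trace(name, camera): "mask" (480x640 bool, what is visible of it) and "rect" ([centre column, centre row, width, height] in pixels, round what is visible of it).
The state is a dict: "clock": time; "q": joint angles; "joint_vel": joint speeds; "joint_efforts": joint torques, N m; "ee_pos": TCP position; "tcp_rot": TCP orientation; "force": force on the tool from outside, world axes, zero at the start; "wrist_torque": the same for the moment, N m; "finger_gap": opening from 0.0 (shut) to 1.0 (fully open).
Only numpy, scipy, OpenCV 4.12 (cv2) and the standard library are available. Lean on these libraries where they do the work, as an engineer would, in place of code of your own. Each camera call takes 0.05 s, during which the arm holds its last target. There are 200 camera calls.

## Working session

There is one attempt and no reset: what is moved stays moved. The work goes in short steps, Python scripts to look and compute and a shell command to move; the robot and the scene stay as the last step left them, time stands still between calls to the robot, and variables do not carry over. Pictures are saved under pics/ and viewed, about 12 in all and at most 16, crops included, and the job is handed in when it is done.

```bash
mkdir -p pics
cat > h.py <<'E'
from station import *
import numpy as np, cv2
from scipy.spatial.transform import Rotation as Ro
def save(n,im): cv2.imwrite('pics/'+n+'.png',cv2.cvtColor(im,cv2.COLOR_RGB2BGR))
def K(c):
    p=camera_params(c); f=240/np.tan(np.radians(p['fov_y'])/2); return f,p['cx'],p['cy'],np.array(p['R']),np.array(p['t'])
def onz(c,u,v,z,k=None):
    f,cx,cy,R,t=k or K(c); d=R.T@np.array([(u-cx)/f,(v-cy)/f,1]); o=-R.T@t
    return o+d*(z-o[2])/d[2]
def proj(c,X,k=None):
    f,cx,cy,R,t=k or K(c); q=R@np.array(X,float)+t; return np.array([cx+f*q[0]/q[2],cy+f*q[1]/q[2]])
E
python3 - <<'E'
from h import *
s=state();print(s)
for c in ['top','scene','wrist']:
    save(c+'0',grab_frame(c)); p=camera_params(c); print(c,p)
    if c=='wrist':continue
    for n in ['carrier_1','stain_jar','beaker','timer','dust_cover','stainer','start_button']:
        for d in trace(n,c): 
            print(c,n,round(d['p'],2),np.round(d['rect'],1))
E
```

```text
{'clock': 0.0, 'q': array([-1.24999321e+00,  2.76607462e-01,  1.50611073e+00, -6.05663494e-06,
        1.36070426e+00, -1.21000715e-01]), 'joint_vel': array([ 0.00034152,  0.00049707,  0.0010094 ,  0.00105219, -0.00073091,
       -0.00103967]), 'joint_efforts': array([-2.08169804e-03, -4.04589844e+01, -2.37233770e+01,  6.97847991e-02,
        3.45876266e-02, -1.37430088e-04]), 'ee_pos': array([ 245.680974  , -519.29637189,  229.60653027]), 'tcp_rot': array([-9.10042915e-04,  9.75699681e-01,  2.19110238e-01, -9.41940300e-05]), 'force': array([ 0.05940975,  0.43054975, -0.57735485]), 'wrist_torque': array([-0.01165329,  0.00231543,  0.01686243]), 'finger_gap': 1.0025745449072325}
top {'fov_y': 43.472602785213724, 'cx': 321.2153514965502, 'cy': 236.33514824085552, 'R': array([[-0.0273524 , -0.99958999,  0.00846699],
       [-0.98014953,  0.02515466, -0.1966574 ],
       [ 0.19636378, -0.01367797, -0.98043571]]), 't': array([-107.94967605,  515.42996176, 1774.86222607])}
top carrier_1 0.71 [248.8 272.4  31.9  21.5]
top carrier_1 0.27 [446.9 210.8  10.4  15.4]
top stain_jar 0.62 [328.1 25
[... 615 characters left out ...]
]
scene carrier_1 0.55 [283.  277.1  38.7  51.4]
scene stain_jar 0.86 [318.8 297.2  20.9  24.2]
scene stain_jar 0.81 [356.  317.1  18.3  22.1]
scene beaker 0.61 [480.5 334.8  17.2   7.3]
scene timer 0.72 [207.9 254.1  17.   17.4]
scene dust_cover 0.91 [275.4 215.6  30.2  15.7]
scene stainer 0.68 [348.9 260.  187.6 146.6]
scene stainer 0.18 [207.9 255.3  11.1  19.8]
wrist {'fov_y': 58.60246011189021, 'cx': 326.21860300141907, 'cy': 239.46027634155973, 'R': array([[ 4.26765985e-01, -9.04362089e-01, -8.43079858e-05],
       [-8.71136435e-01, -4.11111924e-01,  2.68529883e-01],
       [-2.42882906e-01, -1.14525976e-01, -9.63271351e-01]]), 't': array([-575.24116702,  -27.46406775,  391.67832667])}
```

Run:
```python
import cv2
a=cv2.imread('pics/top0.png')[150:330,130:490]; cv2.imwrite('pics/topc.png',cv2.resize(a,None,fx=2.2,fy=2.2,interpolation=3))
b=cv2.imread('pics/scene0.png')[170:400,170:520]; cv2.imwrite('pics/scenec.png',cv2.resize(b,None,fx=2.2,fy=2.2,interpolation=3))
```

```text
(no output)
```

View pics/topc.png

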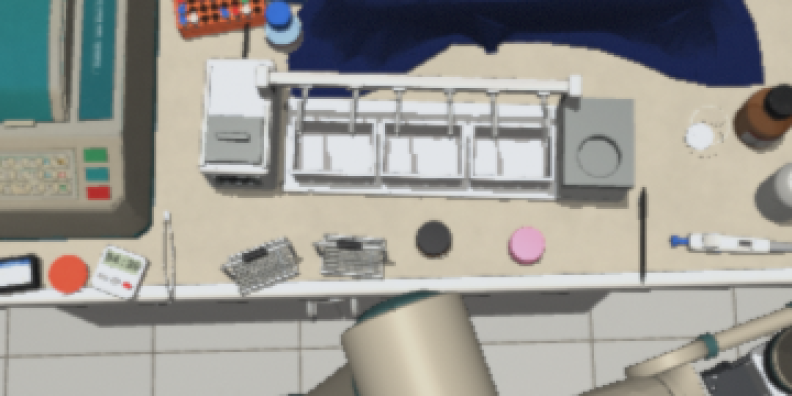

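View pics/scenec.png

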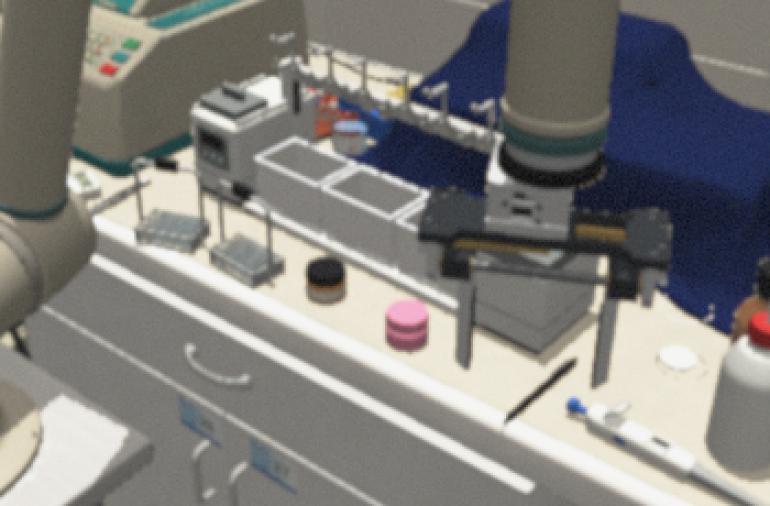

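Run:
```python
from h import *
def P(n,x,y,z): print(n,np.round(onz('top',130+x/2.2,150+y/2.2,z),0))
P('well',600,153,125);P('rib',234,136,158);P('c1',257,249,121);P('c2',346,243,121);P('jar',434,233,38);P('pink',527,240,38)
P('trough FL',293,177,87);P('trough FR',549,190,87);P('beamL front',262,88,180);P('beamR',578,94,180)
P('beaker',702,135,35);P('deckFR',632,198,125);P('deckFL',562,197,125)
P('timer',120,273,19);P('houseFL',203,172,125)
```

```text
well [ 542. -361.  125.]
rib [569. 122. 158.]
c1 [425.  96. 121.]
c2 [430. -21. 121.]
jar [ 454. -139.   38.]
pink [ 441. -267.   38.]
trough FL [528.  51.  87.]
trough FR [ 501. -295.   87.]
beamL front [627.  83. 180.]
beamR [ 609. -328.  180.]
beaker [ 584. -519.   35.]
deckFR [ 480. -400.  125.]
deckFL [ 483. -307.  125.]
timer [412. 297.  19.]
houseFL [529. 167. 125.]
```

```bash
python3 -m creep '0 0 -30 0 0 -0.178 0;0 0 -30 0 0 -0.178 0;0 0 -30 0 0 -0.178 0;0 0 -30 0 0 -0.178 0;0 0 -30 0 0 -0.178 0'; python3 -m creep '10 30 0 0 0 -0.178 0;50 30 0 0 0 0 0;50 30 0 0 0 0 0;50 30 0 0 0 0 0;50 30 0 0 0 0 0'
python3 -m creep '55 0 0 0 0 0 0;55 0 0 0 0 0 0;0 0 0 0 0 0 0;0 0 0 0 0 0 0;0 0 0 0 0 0 0'
python3 - <<'E'
from h import *
s=state();print(s['clock'],s['ee_pos'],Ro.from_quat(np.roll(s['tcp_rot'],-1)).as_matrix())
import pickle
k=K('wrist'); save('w1',grab_frame('wrist')); pickle.dump(k,open('k1','wb'))
E
```

```text
clock: 1.48
ee_pos: [245.8, -519.7, 381.5]
tcp_rot: [0.0, 0.785, 0.62, -0.0]
force: [0.7, 0.0, -0.3]
finger_gap: 1.0
clock: 2.1
ee_pos: [410.1, -323.3, 380.6]
tcp_rot: [0.0, 0.728, 0.685, 0.0]
force: [1.1, -0.6, -0.2]
finger_gap: 1.003
clock: 2.72
ee_pos: [416.0, -216.4, 380.2]
tcp_rot: [0.0, 0.729, 0.685, -0.0]
force: [0.1, -0.0, -1.0]
finger_gap: 1.004
2.725 [ 416.04789182 -216.40501728  380.20982195] [[ 6.25935631e-02  9.98039025e-01 -3.87772684e-04]
 [ 9.98039014e-01 -6.25937148e-02 -3.92463325e-04]
 [-4.15965847e-04 -3.62446589e-04 -9.99999848e-01]]
```

View pics/w1.png

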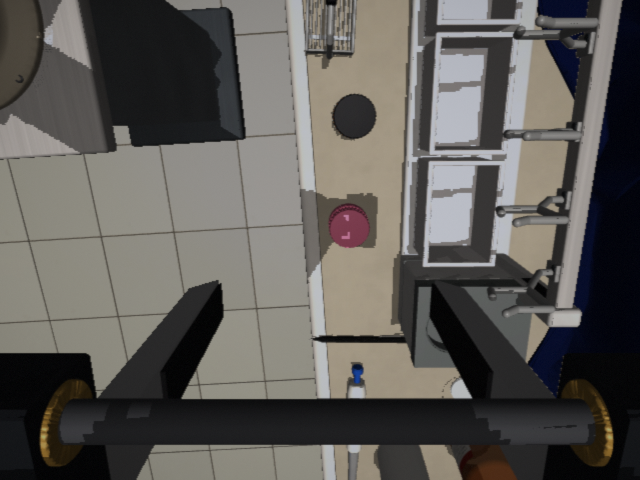

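```bash
python3 -m creep '50 0 0 0 0 0 0;50 0 0 0 0 0 0;50 0 0 0 0 0 0;0 0 0 0 0 0 0;0 0 0 0 0 0 0'
python3 - <<'E'
from h import *
import pickle
k=K('wrist'); save('w2',grab_frame('wrist')); pickle.dump(k,open('k2','wb'));print(state()['ee_pos'])
for n in ['carrier_1','stain_jar','dust_cover']:
    for i,d in enumerate(trace(n,'wrist')): print(n,round(d['p'],2),np.round(d['rect'],1))
E
```

```text
clock: 3.4
ee_pos: [425.5, -66.5, 380.3]
tcp_rot: [0.0, 0.729, 0.685, -0.0]
force: [-0.1, 0.5, -0.3]
finger_gap: 1.001
[425.44430893 -66.73743185 380.26360058]
carrier_1 0.86 [331.2 156.3  48.3  98.3]
carrier_1 0.81 [316.6  43.2  74.7  86.4]
carrier_1 0.66 [490.1   7.7  79.9  15.4]
stain_jar 0.82 [354.1 239.2  39.1  46.7]
stain_jar 0.71 [345.9 335.   38.9  46.7]
```

View pics/w2.png

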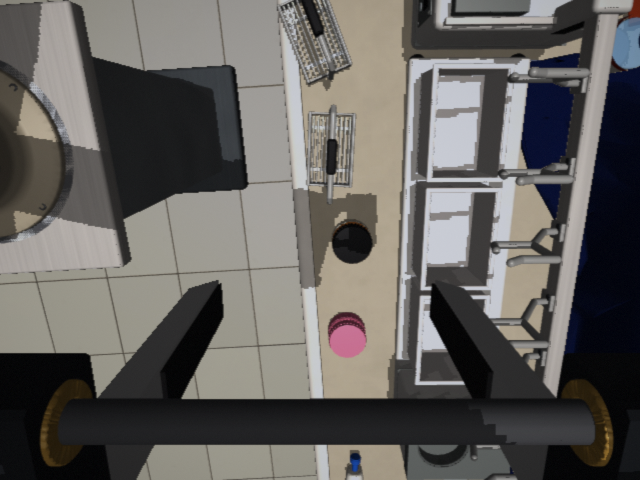

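Run:
```python
import cv2,numpy as np
a=cv2.imread('pics/w1.png')[70:340,470:620]; b=cv2.imread('pics/w2.png')[50:320,470:620]
cv2.imwrite('pics/hk.png',cv2.resize(np.hstack([a,b]),None,fx=2.2,fy=2.2,interpolation=2))
```

```text
(no output)
```

View pics/hk.png

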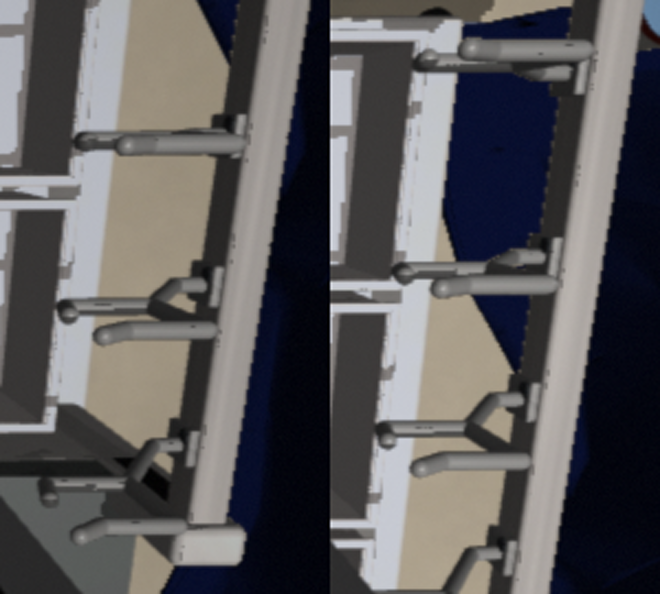

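Run:
```python
from h import *
import pickle
k1=pickle.load(open('k1','rb'));k2=pickle.load(open('k2','rb'))
w1l=[(507.7,134.1),(500.9,211.4),(492.7,292.7)];w1g=[(523.5,136.4),(514.5,223.2),(505.4,314.5)]
w2l=[(513.2,78.2),(502.7,173.6),(495.9,248.2)];w2g=[(530.4,71.4),(518.1,181.8),(508.5,262.7)]
for k,l,z in[(k2,w2l,228),(k1,w1l,228),(k2,w2g,250),(k1,w1g,250)]:
    for p in l: print(z,np.round(onz('',*p,z,k),1))
print('well rim far',)
print('black jar',onz('',354,239,38,k2),'bk w1',onz('',354,116,38,k1),'pink',onz('',348,335,38,k2),onz('',349,227,38,k1))
print('c2 sleeve',onz('',332,156,121,k2),'c1 sleeve',onz('',313,15,121,k2))
for p in[(558,320)]: print('beam R end',onz('',*p,180,k1))
```

```text
228 [557.7  30.5 228. ]
228 [553.8 -33.3 228. ]
228 [551.4 -88.8 228. ]
228 [ 546.5 -155.9  228. ]
228 [ 544.3 -210.8  228. ]
228 [ 541.  -274.6  228. ]
250 [559.   32.5 250. ]
250 [555.4 -36.1 250. ]
250 [552.  -92.8 250. ]
250 [ 547.8 -156.8  250. ]
250 [ 545.1 -214.4  250. ]
250 [ 542.3 -282.5  250. ]
well rim far
black jar [ 455.3255168  -128.74845497   38.        ] bk w1 [ 452.39508841 -136.25912249   38.        ] pink [ 441.84275199 -256.32325099   38.        ] [ 440.56564173 -263.25115562   38.        ]
c2 sleeve [433.92201115 -22.00693053 121.        ] c1 sleeve [424.49394473 100.30765676 121.        ]
beam R end [ 620.15582744 -326.53891402  180.        ]
```

```bash
python3 -m creep '9 1 38 0 0 0 0;9 1 38 0 0 0 0;9 1 38 0 0 0 0;9 1 38 0 0 0 0;9 2 38 0 0 0 0'; python3 -m creep '0 0 0 0 0 0 0;0 0 0 0 0 0 0;0 0 0 0 0 0 0;0 0 0 0 0 0 0;0 0 0 0 0 0 0'
python3 - <<'E'
from h import *
import pickle
k=K('wrist'); save('w3',grab_frame('wrist')); pickle.dump(k,open('k3','wb'));print(state()['ee_pos'])
E
```

```text
clock: 4.22
ee_pos: [434.1, -21.5, 189.3]
tcp_rot: [0.0, 0.729, 0.685, 0.0]
force: [0.2, 0.5, -0.6]
finger_gap: 1.001
clock: 4.85
ee_pos: [434.2, -21.0, 191.1]
tcp_rot: [0.001, 0.728, 0.685, 0.0]
force: [-0.3, -0.6, 0.4]
finger_gap: 1.001
[434.09612005 -20.94760044 190.90582253]
```

View pics/w3.png

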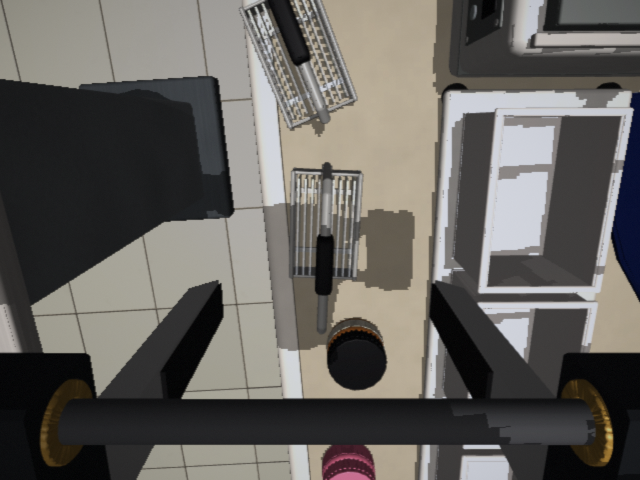

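Run:
```python
from h import *
import pickle
k=pickle.load(open('k3','rb'))
a,b=onz('',327.5,165,113,k),onz('',322,330,113,k);print('c2 ends',a,b,np.linalg.norm(a-b),'mid',(a+b)/2,'yaw',np.arctan2(-(a-b)[0],(a-b)[1]))
print('sleeve',onz('',324.5,265,121,k))
a,b=onz('',291,30,121,k),onz('',323.5,120,113,k);print('c1 sleeve',a,'end',b,'yaw',np.arctan2(-(a-b)[0],(a-b)[1]),np.linalg.norm((a-b)[:2]))
print('frame c1',onz('',290,127,32,k),onz('',355,100,32,k))
print('frame c2',[onz('',*p,32,k)[:2] for p in[(293,170),(362,172),(356,278),(292,276)]])
```

```text
c2 ends [438.43738639  33.6306181  113.        ] [429.15588696 -63.86972941 113.        ] 97.9411251447309 mid [433.79663668 -15.11955566 113.        ] yaw -0.09490852921879328
sleeve [433.43196602 -20.16450918 121.        ]
c1 sleeve [424.9246357   99.38378193 121.        ] end [437.7761473   57.01419162 113.        ] yaw 0.29449917284866745 44.275766896111875
frame c1 [413.49223869  53.71774289  32.        ] [460.24071339  69.04710012  32.        ]
frame c2 [array([413.10499604,  23.43780041]), array([463.13819033,  18.86534884]), array([455.21425347, -63.04361131]), array([405.53041898, -58.24823011])]
```

```bash
python3 -m creep '3 0 10 0 0 0.032 0;0 0 31 0 0 0 0;0 0 31 0 0 0 0;0 0 0 0 0 0 0;0 0 0 0 0 0 255'; python3 -m creep '0 0 0 0 0 0 255;0 0 0 0 0 0 255;0 0 0 0 0 0 255;0 0 0 0 0 0 255;0 0 0 0 0 0 255'
python3 -m creep '0 0 -6 0 0 0 255;0 0 -20 0 0 0 255;0 0 -40 0 0 0 255;0 0 -50 0 0 0 255;0 0 -50 0 0 0 255'
python3 - <<'E'
from h import *
import pickle
k=K('wrist'); save('w4',grab_frame('wrist')); pickle.dump(k,open('k4','wb'));s=state();print(s['ee_pos'],s['tcp_rot'],s['finger_gap'])
E
```

```text
clock: 5.52
ee_pos: [434.9, -18.0, 119.4]
tcp_rot: [0.001, 0.739, 0.673, 0.0]
force: [-0.7, 0.0, -0.7]
finger_gap: 0.932
clock: 6.15
ee_pos: [434.1, -17.9, 118.5]
tcp_rot: [0.0, 0.739, 0.673, -0.0]
force: [-0.0, -0.9, 0.6]
finger_gap: 0.402
clock: 6.78
ee_pos: [433.8, -17.8, 286.3]
tcp_rot: [0.0, 0.739, 0.673, 0.0]
force: [1.0, -0.4, -0.6]
finger_gap: 0.007
[437.37988573 -18.40394724 292.92279613] [0.00526352 0.73914418 0.67351563 0.00385723] 0.006711055039260737
```

View pics/w4.png

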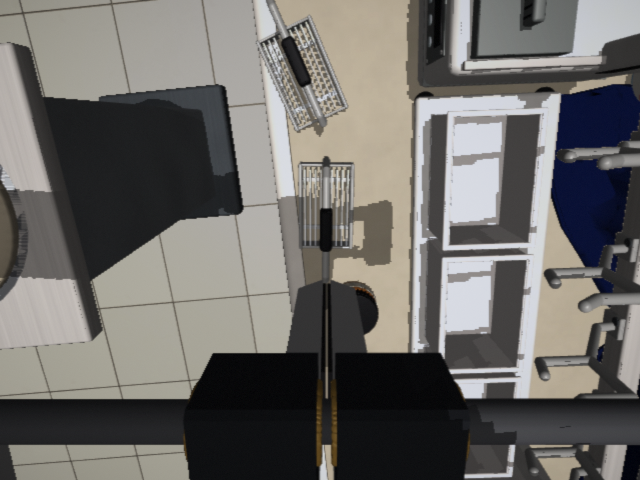

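```bash
python3 -m creep '0 0 20 0 0 0 100;0 0 20 0 0 0 100;0 0 20 0 0 0 100;0 0 20 0 0 0 100;0 0 20 0 0 0 100'; python3 -m creep '0 0 24 0 0 0 100;0 0 24 0 0 0 100;0 0 20 0 0 0 100;0 0 0 0 0 0 100;0 0 0 0 0 0 255'; python3 -m creep '0 0 0 0 0 0 255;0 0 0 0 0 0 255;0 0 0 0 0 0 255;0 0 0 0 0 0 255;0 0 0 0 0 0 255'
python3 -m creep '0 0 0 0 0 0 255;0 0 0 0 0 0 255;0 0 0 0 0 0 255;0 0 0 0 0 0 255;0 0 0 0 0 0 255'
```

```text
clock: 7.45
ee_pos: [434.1, -17.8, 184.0]
tcp_rot: [0.0, 0.739, 0.673, 0.0]
force: [1.3, -0.1, -0.4]
finger_gap: 0.503
clock: 8.07
ee_pos: [434.7, -18.0, 117.2]
tcp_rot: [0.001, 0.739, 0.673, 0.0]
force: [0.2, -1.1, 0.8]
finger_gap: 0.533
clock: 8.7
ee_pos: [434.0, -17.8, 116.5]
tcp_rot: [-0.0, 0.739, 0.673, -0.0]
force: [-0.4, -0.5, 0.4]
finger_gap: 0.104
clock: 9.32
ee_pos: [434.0, -17.8, 116.5]
tcp_rot: [-0.0, 0.739, 0.673, -0.0]
force: [-0.7, 1.4, 1.3]
finger_gap: 0.105
```

```bash
python3 -m creep '0 0 -15 0 0 0 255;0 0 -30 0 0 0 255;0 0 -35 0 0 -0.04 255;0 0 -35 0 0 0 255;0 0 -30 0 0 0 255'; python3 -m creep '-20 13 0 0 0 0 255;-20 13 0 0 0 0 255;-20 13 0 0 0 0 255;-20 13 0 0 0 0 255;-18 11 0 0 0 0 255'; python3 -m creep '0 0 0 0 0 0 255;0 0 0 0 0 0 255;0 0 0 0 0 0 255;0 0 0 0 0 0 255;0 0 0 0 0 0 255'
python3 - <<'E'
from h import *
import pickle
k=K('wrist'); save('w5',grab_frame('wrist')); pickle.dump(k,open('k5','wb'));s=state();print(s['ee_pos'],s['tcp_rot'],s['finger_gap'])
print(proj('',[567,-123.4,220],k))
E
```

```text
clock: 9.95
ee_pos: [433.9, -17.8, 262.1]
tcp_rot: [-0.0, 0.726, 0.688, -0.0]
force: [0.6, 0.2, -3.4]
finger_gap: 0.103
clock: 10.58
ee_pos: [492.5, -120.4, 261.0]
tcp_rot: [-0.0, 0.726, 0.688, -0.0]
force: [0.1, 0.3, -2.8]
finger_gap: 0.103
clock: 11.2
ee_pos: [491.7, -118.6, 261.6]
tcp_rot: [0.0, 0.725, 0.688, 0.0]
force: [-0.8, -0.8, -2.8]
finger_gap: 0.1
[ 491.70871599 -118.71729043  261.58917096] [1.02912883e-04 7.25432968e-01 6.88292815e-01 1.75707063e-05] 0.10749256652588426
[480.0076993  286.84248754]
```

View pics/w5.png

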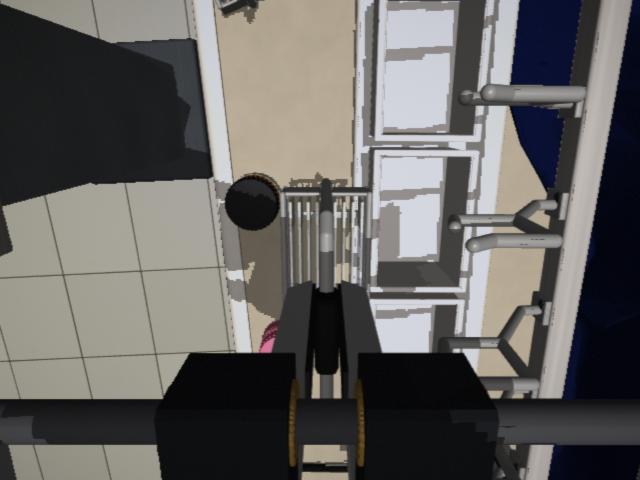

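Run:
```python
from h import *
import pickle
k=pickle.load(open('k5','rb'))
for n,u,v,z in[('lipL+',466,98,228),('lip+',455,223,228),('lip-',446,343,228),('guard+',474,244,250),('guardL',489,94,250),('barend',326,183,258),('jar',252,204,38),('slv top',327,372,266),('slv topfar',326,293,266)]: print(n,onz('',u,v,z,k))
```

```text
lipL+ [554.57480881 -34.91493192 228.        ]
lip+ [551.46970495 -88.4281282  228.        ]
lip- [ 548.73922865 -148.6625918   228.        ]
guard+ [552.82587182 -91.97293542 250.        ]
guardL [556.06131387 -34.62997253 250.        ]
barend [494.51882904 -63.00796963 258.        ]
jar [ 425.81500167 -109.51941962   38.        ]
slv top [ 490.94363269 -137.11846443  266.        ]
slv topfar [ 492.3544923  -103.31173728  266.        ]
```

```bash
python3 -m creep '2 0 8 0 0 0 255;0 0 8 0 0 0 255;0 20 0 0 0 0 255;0 10 0 0 0 0 255;0 0 0 0 0 0 255';python3 -m creep '0 10 0 0 0 0 255;0 9 0 0 0 0 255;0 9 0 0 0 0 255;0 9 0 0 0 0 255;0 0 0 0 0 0 255'; python3 -m creep '0 4 0 0 0 0 255;0 4 0 0 0 0 255;0 0 0 0 0 0 255;0 0 0 0 0 0 255;0 0 0 0 0 0 255'
python3 - <<'E'
from h import *
import pickle
k=K('wrist'); save('w6',grab_frame('wrist')); save('s6',grab_frame('scene')); pickle.dump(k,open('k6','wb'));s=state();print(s['ee_pos'],s['tcp_rot'],s['finger_gap'],s['force'])
a=cv2.imread('pics/w6.png')[150:480,200:640];b=cv2.imread('pics/s6.png')
u,v=proj('scene',[567,-123,200]).astype(int);print(u,v)
b=cv2.resize(b[v-60:v+100,u-100:u+80],(371,330),interpolation=2)
cv2.imwrite('pics/v6.png',np.hstack([a[:,:420],b]))
E
```

```text
clock: 11.88
ee_pos: [522.2, -118.7, 244.9]
tcp_rot: [-0.0, 0.725, 0.688, -0.0]
force: [0.5, -0.5, -2.7]
finger_gap: 0.103
clock: 12.5
ee_pos: [559.6, -120.7, 245.2]
tcp_rot: [0.0, 0.725, 0.688, -0.0]
force: [-1.4, -0.4, -4.0]
finger_gap: 0.103
clock: 13.12
ee_pos: [566.7, -121.0, 245.5]
tcp_rot: [0.0, 0.726, 0.688, -0.0]
force: [0.2, 0.2, -1.9]
finger_gap: 0.105
[ 566.71869727 -121.0009906   245.48893342] [ 3.32452751e-05  7.25609016e-01  6.88107225e-01 -2.59163003e-05] 0.10524142414039458 [-0.4690583  -0.52665293 -3.31543353]
339 219
```

View pics/v6.png

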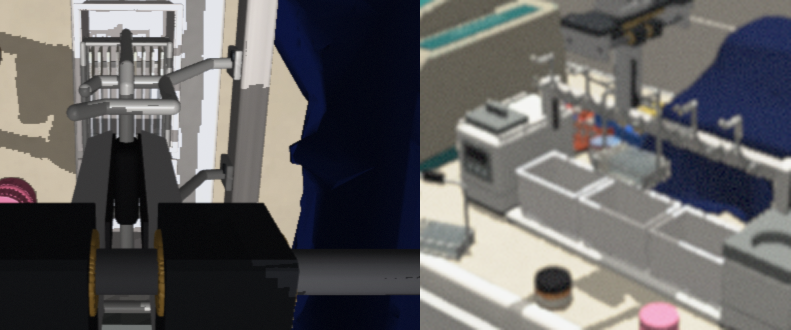

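```bash
python3 -m creep '0 0 5 0 0 0 255;0 0 5 0 0 0 255;0 0 5 0 0 0 255;0 0 0 0 0 0 255;0 0 0 0 0 0 255'; python3 -m creep '0 0 2 0 0 0 255;0 0 2 0 0 0 255;0 0 0 0 0 0 255;0 0 0 0 0 0 255;0 0 0 0 0 0 255'
```

```text
clock: 13.85
ee_pos: [566.9, -121.0, 230.5]
tcp_rot: [0.0, 0.726, 0.688, -0.0]
force: [0.8, -0.1, -3.4]
finger_gap: 0.105
clock: 14.48
ee_pos: [567.1, -121.1, 227.9]
tcp_rot: [0.001, 0.726, 0.688, 0.0]
force: [-1.9, 1.5, 6.0]
finger_gap: 0.104
```

```bash
python3 -m creep '0 0 -1 0 0 0 120;0 0 0 0 0 0 120;0 0 0 0 0 0 120;0 0 0 0 0 0 120;0 0 0 0 0 0 120'; python3 -m creep '0 0 -10 0 0 0 120;0 0 -20 0 0 0 120;0 0 -20 0 0 0 120;0 0 -20 0 0 0 120;0 0 -20 0 0 0 120'
python3 -m creep '0 0 0 0 0 0 120;0 -30 0 0 0 0 120;0 -30 0 0 0 0 120;0 0 0 0 0 0 120;0 0 0 0 0 0 120'
python3 - <<'E'
from h import *
import pickle
k=K('wrist'); save('w7',grab_frame('wrist')); pickle.dump(k,open('k7','wb'));s=state();print(s['ee_pos'],s['tcp_rot'],s['finger_gap'],s['force'])
E
```

```text
clock: 15.1
ee_pos: [566.8, -121.0, 227.3]
tcp_rot: [-0.0, 0.726, 0.688, -0.0]
force: [0.2, 0.0, 0.3]
finger_gap: 0.526
clock: 15.72
ee_pos: [566.9, -121.0, 319.0]
tcp_rot: [0.001, 0.726, 0.688, 0.0]
force: [0.6, -0.2, -0.0]
finger_gap: 0.528
clock: 16.35
ee_pos: [507.6, -117.9, 317.3]
tcp_rot: [0.0, 0.726, 0.688, 0.0]
force: [0.1, -0.4, 0.1]
finger_gap: 0.528
[ 507.77459616 -117.96222618  317.17021257] [1.95072065e-04 7.25580315e-01 6.88137442e-01 1.72120172e-04] 0.5287624785455066 [-0.46367473 -0.79213755 -0.05578003]
```

View pics/w7.png

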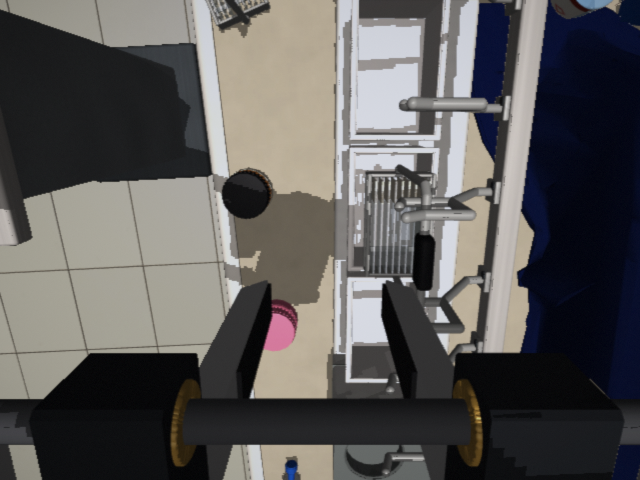

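```bash
python3 -m creep '42 -19 0 0 0 0 120;42 -19 0 0 0 0 120;43 -19 0 0 0 0 120;43 -19 0 0 0 0 120;42 -19 0 0 0 0 120'; python3 -m creep '0 0 25 0 0 -0.175 100;0 0 25 0 0 -0.175 100;0 0 25 0 0 0 100;0 0 25 0 0 0 100;0 0 25 0 0 0 100';python3 -m creep '0 0 0 0 0 0 100;0 0 0 0 0 0 100;0 0 0 0 0 0 100;0 0 0 0 0 0 100;0 0 0 0 0 0 100'
python3 - <<'E'
from h import *
import pickle
k=K('wrist'); save('w8',grab_frame('wrist')); pickle.dump(k,open('k8','wb'));s=state();print(s['ee_pos'],s['tcp_rot'],s['finger_gap'],s['force'])
k7=pickle.load(open('k7','rb'));print(onz('',424,262,231,k7),onz('',247,195,38,k7))
E
```

```text
clock: 17.02
ee_pos: [423.7, 100.5, 317.2]
tcp_rot: [0.0, 0.726, 0.688, 0.0]
force: [0.3, -0.7, -0.5]
finger_gap: 0.531
clock: 17.65
ee_pos: [424.3, 99.2, 191.4]
tcp_rot: [0.0, 0.595, 0.804, 0.0]
force: [0.6, 0.2, 0.7]
finger_gap: 0.606
clock: 18.27
ee_pos: [423.5, 98.9, 192.9]
tcp_rot: [0.0, 0.595, 0.804, 0.0]
force: [0.7, 0.2, 0.1]
finger_gap: 0.605
[423.41266272  98.9063587  192.7738602 ] [2.96446553e-04 5.94730093e-01 8.03925362e-01 2.01038485e-04] 0.6105323569172192 [ 0.13821449 -0.44711762 -0.14377372]
[ 565.35337287 -123.97421818  231.        ] [ 427.39193738 -109.30278791   38.        ]
```

View pics/w8.png

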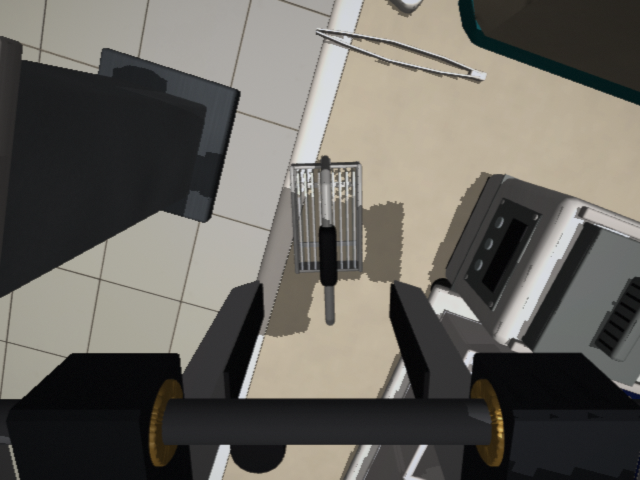

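Run:
```python
from h import *
import pickle
k=pickle.load(open('k8','rb'))
a,b=onz('',325,160,113,k),onz('',330,322,113,k);print(a,b,'yaw',np.arctan2(-(a-b)[0],(a-b)[1]))
c=onz('',328,256,121,k);print(c)
a=np.arctan2(.80393,.59473)*2; x=np.array([np.cos(a),np.sin(a)]);y=np.array([np.sin(a),-np.cos(a)]);d=c[:2]-[423.5,98.9];print(a-np.pi/2,d@x,d@y)
```

```text
[406.15174965 153.50616049 113.        ] [436.98016918  62.49012344 113.        ] yaw 0.3265854459748486
[422.8394289  104.38492052 121.        ]
0.29694215646347977 5.438158169000613 0.9732127067432588
```

```bash
python3 -m creep '5 1 16 0 0 -0.03 100;0 0 20 0 0 0 100;0 0 20 0 0 0 100;0 0 20 0 0 0 100;0 0 0 0 0 0 100'; python3 -m creep '0 0 0 0 0 0 255;0 0 0 0 0 0 255;0 0 0 0 0 0 255;0 0 0 0 0 0 255;0 0 0 0 0 0 255'
python3 -m creep '0 0 0 0 0 0 255;0 0 0 0 0 0 255;0 0 0 0 0 0 255;0 0 0 0 0 0 255;0 0 0 0 0 0 255'
```

```text
clock: 18.95
ee_pos: [421.6, 103.9, 115.5]
tcp_rot: [-0.001, 0.583, 0.813, -0.001]
force: [-0.4, 0.7, 0.2]
finger_gap: 0.606
clock: 19.58
ee_pos: [422.8, 104.0, 116.6]
tcp_rot: [0.0, 0.583, 0.813, 0.0]
force: [-0.2, 0.1, 0.6]
finger_gap: 0.116
clock: 20.2
ee_pos: [422.8, 104.0, 116.5]
tcp_rot: [0.0, 0.583, 0.813, -0.0]
force: [-0.7, 0.5, 3.0]
finger_gap: 0.102
```

```bash
python3 -m creep '0 0 -15 0 0 0 255;0 0 -30 0 0 0 255;0 0 -35 0 0 0.127 255;0 0 -35 0 0 0.127 255;0 0 -30 0 0 0.127 255'; python3 -m creep '-25 5 0 0 0 0 255;-25 15 0 0 0 0 255;-25 20 0 0 0 0 255;-22 20 0 0 0 0 255;0 21 0 0 0 0 255'; python3 -m creep '0 0 8 0 0 0 255;0 0 8 0 0 0 255;0 0 0 0 0 0 255;0 0 0 0 0 0 255;0 0 0 0 0 0 255'
python3 - <<'E'
from h import *
import pickle
k=K('wrist'); save('w9',grab_frame('wrist')); pickle.dump(k,open('k9','wb'));s=state();print(s['ee_pos'],s['tcp_rot'],s['finger_gap'])
cv2.imwrite('pics/w9c.png',cv2.imread('pics/w9.png')[80:420,200:600])
for d in trace('stain_jar','wrist'): print(d['p'],d['rect'],onz('',d['rect'][0],d['rect'][1],30,k))
E
```

```text
clock: 20.82
ee_pos: [422.4, 104.0, 261.9]
tcp_rot: [-0.0, 0.727, 0.686, -0.0]
force: [0.3, -0.3, -1.9]
finger_gap: 0.104
clock: 21.45
ee_pos: [498.4, 1.2, 260.4]
tcp_rot: [-0.001, 0.727, 0.687, -0.001]
force: [0.4, 0.2, -1.8]
finger_gap: 0.102
clock: 22.08
ee_pos: [498.3, 2.9, 245.9]
tcp_rot: [0.0, 0.726, 0.688, 0.0]
force: [-0.0, -0.5, -2.0]
finger_gap: 0.105
[498.39336847   2.86645269 245.86965185] [3.62338289e-04 7.25848388e-01 6.87854589e-01 2.23367345e-04] 0.10698169881699776
0.83 [256.8, 324.5, 51.1, 59.6] [ 426.83243806 -102.53055681   30.        ]
0.7 [302.6, 462.4, 10.6, 35.3] [ 459.24868895 -263.97516497   30.        ]
```

View pics/w9c.png

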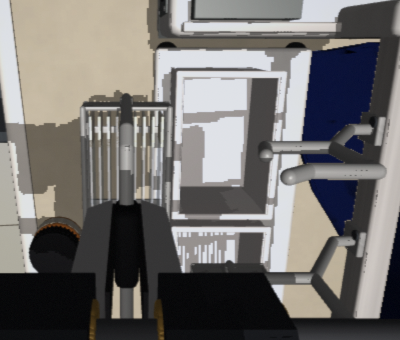

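Run:
```python
from h import *
import pickle
k=pickle.load(open('k9','rb'))
for n,u,v,z in[('lip+',464.5,229,228),('guard+',487,257,250),('slvfar',325.5,285,250),('slvnear',326,367,250)]: print(n,onz('',u,v,z,k))
```

```text
lip+ [557.49231127  34.281116   228.        ]
guard+ [559.05602842  29.11490161 250.        ]
slvfar [499.00393961  21.3784353  250.        ]
slvnear [497.28526188 -13.43991308 250.        ]
```

```bash
python3 -m creep '-2 10 0 0 0 0 255;0 10 0 0 0 0 255;0 10 0 0 0 0 255;0 10 0 0 0 0 255;0 0 0 0 0 0 255';python3 -m creep '0 9 0 0 0 0 255;0 9 0 0 0 0 255;0 9 0 0 0 0 255;0 8 0 0 0 0 255;0 0 0 0 0 0 255'; python3 -m creep '0 0 0 0 0 0 255;0 0 5 0 0 0 255;0 0 5 0 0 0 255;0 0 5 0 0 0 255;0 0 0 0 0 0 255'; python3 -m creep '0 0 2 0 0 0 255;0 0 2 0 0 0 255;0 0 0 0 0 0 255;0 0 0 0 0 0 255;0 0 0 0 0 0 255'
```

```text
clock: 22.8
ee_pos: [539.2, -1.5, 245.2]
tcp_rot: [-0.0, 0.726, 0.688, -0.0]
force: [-0.5, -0.2, -2.5]
finger_gap: 0.102
clock: 23.42
ee_pos: [573.8, -3.4, 245.2]
tcp_rot: [0.0, 0.726, 0.688, -0.0]
force: [-0.3, 0.3, -3.1]
finger_gap: 0.101
clock: 24.05
ee_pos: [572.7, -3.2, 229.8]
tcp_rot: [-0.0, 0.726, 0.688, -0.0]
force: [0.1, -0.3, -2.2]
finger_gap: 0.101
clock: 24.68
ee_pos: [573.5, -3.3, 228.0]
tcp_rot: [0.001, 0.726, 0.688, 0.001]
force: [-2.2, 1.1, 5.6]
finger_gap: 0.103
```

```bash
python3 -m creep '0 0 -1 0 0 0 120;0 0 0 0 0 0 120;0 0 0 0 0 0 120;0 0 0 0 0 0 120;0 0 0 0 0 0 120'; python3 -m creep '0 0 -10 0 0 0 60;0 0 -20 0 0 0 0;0 0 -20 0 0 0 0;0 0 -20 0 0 0 0;0 0 -20 0 0 0 0'
python3 -m creep '-40 -40 0 0 0 0 0;-40 -40 0 0 0 0 0;-30 -40 0 0 0 0 0;0 -20 0 0 0 0 0;0 0 0 0 0 0 0';python3 -m creep '0 0 30 0 0 0 0;0 0 30 0 0 0 0;0 0 30 0 0 0 0;0 0 0 0 0 0 0;0 0 0 0 0 0 0'
python3 - <<'E'
from h import *
import pickle
k=K('wrist'); save('w10',grab_frame('wrist')); pickle.dump(k,open('k10','wb'));s=state();print(s['ee_pos'],s['tcp_rot'],s['finger_gap'])
for d in trace('stain_jar','wrist'): print(d['p'],d['rect'],onz('',d['rect'][0],d['rect'][1],30,k))
E
```

```text
clock: 25.3
ee_pos: [573.2, -3.3, 227.3]
tcp_rot: [-0.0, 0.726, 0.688, -0.0]
force: [0.5, -0.7, 0.1]
finger_gap: 0.528
clock: 25.92
ee_pos: [573.3, -3.3, 318.9]
tcp_rot: [0.0, 0.726, 0.688, 0.0]
force: [0.1, 0.5, -0.4]
finger_gap: 0.992
clock: 26.55
ee_pos: [427.1, -105.1, 318.4]
tcp_rot: [0.001, 0.726, 0.687, 0.001]
force: [0.2, 0.5, -0.7]
finger_gap: 1.003
clock: 27.18
ee_pos: [429.0, -105.4, 228.4]
tcp_rot: [0.001, 0.726, 0.688, 0.001]
force: [1.0, 0.6, -0.2]
finger_gap: 1.002
[ 429.05676513 -105.64955731  228.75655619] [1.21906137e-03 7.25670348e-01 6.88041173e-01 6.34945049e-04] 0.9982055441597827
0.84 [345.3, 371.1, 56.2, 57.1] [ 439.41484584 -254.65942367   30.        ]
0.72 [323.8, 220.5, 57.3, 70.0] [ 427.30842533 -109.10605936   30.        ]
```

View pics/w10.png

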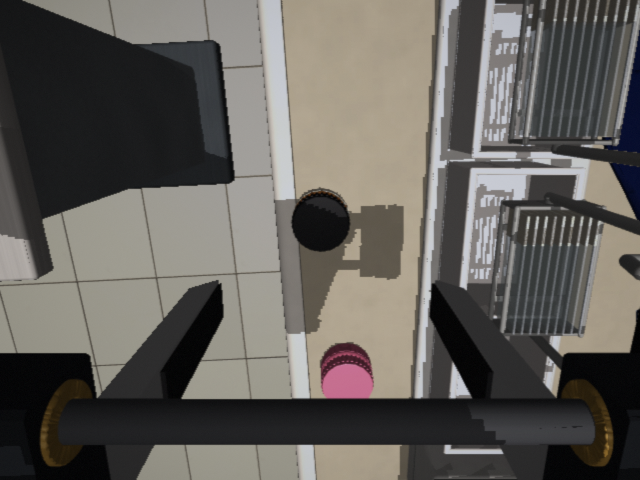

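Run:
```python
from h import *
import pickle
k=pickle.load(open('k10','rb'));c=onz('',321,222,38,k);print(c)
d=c[:2]-[429,-105.5];x=np.array([.0545,.9985]);y=np.array([.9985,-.0545]);print(d@x,d@y)
```

```text
[ 425.04901181 -108.39447155   38.        ]
-3.105458702611625 -3.7873130057942066
```

```bash
python3 -m creep '-3 -3 36 0 0 0 0;0 0 40 0 0 0 0;0 0 40 0 0 0 0;0 0 40 0 0 0 0;0 0 25 0 0 0 0'; python3 -m creep '0 0 0 0 0 0 255;0 0 0 0 0 0 255;0 0 0 0 0 0 255;0 0 0 0 0 0 255;0 0 0 0 0 0 255';python3 -m creep '0 0 0 0 0 0 255;0 0 0 0 0 0 255;0 0 0 0 0 0 255;0 0 0 0 0 0 255;0 0 0 0 0 0 255'
```

```text
clock: 27.9
ee_pos: [424.9, -108.6, 45.9]
tcp_rot: [0.0, 0.726, 0.688, 0.0]
force: [-0.5, -0.5, -0.7]
finger_gap: 1.001
clock: 28.52
ee_pos: [424.5, -108.5, 47.0]
tcp_rot: [0.001, 0.726, 0.688, 0.0]
force: [0.1, -0.6, 2.2]
finger_gap: 0.504
clock: 29.15
ee_pos: [424.6, -108.6, 46.9]
tcp_rot: [0.0, 0.726, 0.688, 0.0]
force: [-1.5, 0.6, 6.5]
finger_gap: 0.499
```

```bash
python3 -m creep '0 0 -20 0 0 0 255;0 0 -45 0 0 0 255;0 0 -45 0 0 0 255;0 0 -45 0 0 0 255;0 0 -45 0 0 0 255'; python3 -m creep '-45 0 0 0 0 0 255;-45 0 0 0 0 0 255;-45 15 0 0 0 0 255;-45 20 0 0 0 0 255;-45 20 0 0 0 0 255';python3 -m creep '-45 18 0 0 0 0 255;-45 20 0 0 0 0 255;-11 0 0 0 0 0 255;0 0 0 0 0 0 255;0 0 0 0 0 0 255'
python3 - <<'E'
from h import *
import pickle
k=K('wrist'); save('w11',grab_frame('wrist')); pickle.dump(k,open('k11','wb'));s=state();print(s['ee_pos'],s['tcp_rot'],s['finger_gap'])
E
```

```text
clock: 29.78
ee_pos: [423.8, -108.2, 247.5]
tcp_rot: [-0.0, 0.726, 0.688, -0.0]
force: [0.3, 0.1, -0.8]
finger_gap: 0.502
clock: 30.4
ee_pos: [467.2, -337.4, 245.9]
tcp_rot: [-0.0, 0.726, 0.688, 0.0]
force: [0.8, -0.4, -0.2]
finger_gap: 0.505
clock: 31.02
ee_pos: [499.2, -437.5, 246.5]
tcp_rot: [-0.001, 0.726, 0.688, 0.0]
force: [0.1, -0.7, -0.7]
finger_gap: 0.501
[ 499.29047047 -437.45910914  246.80908556] [-2.64182271e-04  7.25664278e-01  6.88048875e-01  1.76748640e-04] 0.5046392476415441
```

View pics/w11.png

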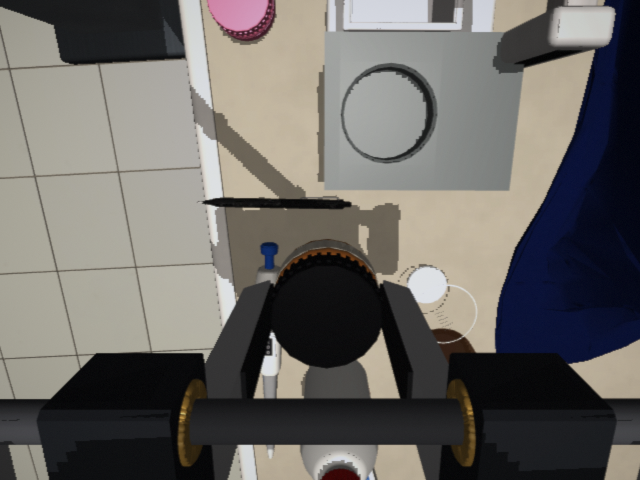

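Run:
```python
from h import *
import pickle
k=pickle.load(open('k11','rb'))
for p in [(388.5,113),(341,113),(436,113),(388.5,63),(388.5,163)]: print(p,np.round(onz('',*p,125,k),1))
g=cv2.imread('pics/w11.png',0)
h=cv2.HoughCircles(g[40:190,325:500],cv2.HOUGH_GRADIENT,1,30,param1=80,param2=25,minRadius=38,maxRadius=56);print(h)
if h is not None:
    for c in h[0][:3]: print(onz('',c[0]+325,c[1]+40,125,k))
print('deck corners',[np.round(onz('',*p,125,k)[:2],1) for p in[(325,189),(509,190),(327,32)]])
print('cap',onz('',327,310,237.8,k))
h=cv2.HoughCircles(g[230:370,250:400],cv2.HOUGH_GRADIENT,1,30,param1=80,param2=20,minRadius=48,maxRadius=64);print(h)
print(onz('',272,308,237.8,k),onz('',383,308,237.8,k))
```

```text
(388.5, 113) [ 542.1 -357.3  125. ]
(341, 113) [ 512.8 -355.7  125. ]
(436, 113) [ 571.4 -358.9  125. ]
(388.5, 63) [ 542.5 -328.5  125. ]
(388.5, 163) [ 541.6 -387.8  125. ]
[[[64.5 73.5 46.6]]]
[ 542.70789919 -357.58983975  125.        ]
deck corners [array([ 500.3, -402.3]), array([ 619.4, -409.4]), array([ 506.6, -309.5])]
cap [ 499.55552841 -435.19080484  237.8       ]
[[[77.5 77.5 60.1]]]
[ 476.88190986 -433.05077251  237.8       ] [ 522.74256482 -435.55574658  237.8       ]
```

```bash
python3 -m creep '30 13 0 0 0 0 255;30 13 0 0 0 0 255;20 13 0 0 0 0 255;0 0 20 0 0 0 255;0 0 20 0 0 0 255'; python3 -m creep '0 0 20 0 0 0 255;0 0 10 0 0 0 255;0 0 0 0 0 0 255;0 0 0 0 0 0 255;0 0 0 0 0 0 255'
python3 - <<'E'
from h import *
import pickle
k=K('wrist'); save('w12',grab_frame('wrist')); pickle.dump(k,open('k12','wb'));s=state();print(s['ee_pos'],s['force'],s['finger_gap'])
g=cv2.imread('pics/w12.png')[200:420,210:450]
cv2.imwrite('pics/w12c.png',cv2.resize(g,None,fx=2.5,fy=2.5,interpolation=2))
E
```

```text
clock: 31.7
ee_pos: [543.5, -360.2, 206.8]
tcp_rot: [0.001, 0.725, 0.688, -0.0]
force: [-0.1, -0.6, -0.5]
finger_gap: 0.503
clock: 32.33
ee_pos: [543.3, -361.6, 177.5]
tcp_rot: [0.001, 0.726, 0.688, 0.0]
force: [0.8, 0.7, -1.1]
finger_gap: 0.505
[ 543.17612631 -361.49689566  177.32000684] [ 0.22916694 -0.5704623  -1.0683854 ] 0.5019148001892867
```

View pics/w12c.png

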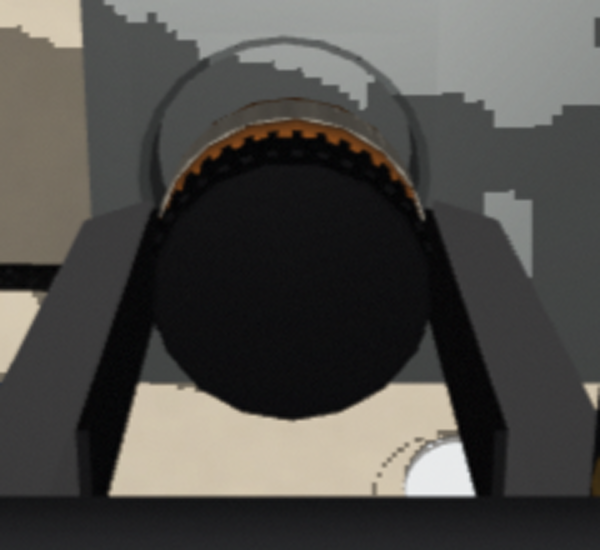

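Run:
```python
from h import *
import pickle
k=pickle.load(open('k12','rb'))
q=lambda x,y,z:np.round(onz('',210+x/2.5,200+y/2.5,z,k),1)
print('rim far',q(285,38,125),'L',q(142,175,125),'R',q(430,172,125))
print('cap',q(291,290,168.3),q(153,280,168.3),q(430,280,168.3),'bot',q(293,418,168.3))
print('glass far edge z~',q(291,98,131))
```

```text
rim far [ 544.  -328.7  125. ] L [ 513.2 -355.7  125. ] R [ 572.1 -358.4  125. ]
cap [ 543.3 -362.2  168.3] [ 520.4 -359.1  168.3] [ 566.5 -361.7  168.3] bot [ 542.3 -386.4  168.3]
glass far edge z~ [ 544.6 -339.4  131. ]
```

```bash
python3 -m creep '4 -1 0 0 0 0 255;0 0 0 0 0 0 255;0 0 3 0 0 0 255;0 0 3 0 0 0 255;0 0 0 0 0 0 255'; python3 -m creep '0 0 2 0 0 0 255;0 0 2 0 0 0 255;0 0 0 0 0 0 255;0 0 0 0 0 0 255;0 0 0 0 0 0 255'
```

```text
clock: 33.0
ee_pos: [541.8, -357.0, 169.9]
tcp_rot: [-0.0, 0.726, 0.688, -0.0]
force: [0.5, 0.2, -1.6]
finger_gap: 0.505
clock: 33.62
ee_pos: [542.1, -357.2, 166.6]
tcp_rot: [0.0, 0.726, 0.688, 0.0]
force: [0.3, 0.3, -0.2]
finger_gap: 0.504
```

```bash
python3 -m creep '0 0 3 0 0 0 255;0 0 3 0 0 0 255;0 0 3 0 0 0 255;0 0 0 0 0 0 255;0 0 0 0 0 0 255'; python3 -m creep '0 0 2 0 0 0 255;0 0 1 0 0 0 255;0 0 0 0 0 0 255;0 0 0 0 0 0 255;0 0 0 0 0 0 255'
```

```text
clock: 34.25
ee_pos: [542.1, -357.2, 157.4]
tcp_rot: [0.0, 0.726, 0.688, -0.0]
force: [-0.8, -0.2, -1.0]
finger_gap: 0.506
clock: 34.88
ee_pos: [542.1, -357.2, 154.5]
tcp_rot: [0.0, 0.726, 0.688, -0.0]
force: [0.2, 0.5, -0.6]
finger_gap: 0.502
```

```bash
python3 -m creep '0 0 1 0 0 0 255;0 0 0.5 0 0 0 255;0 0 0 0 0 0 255;0 0 0 0 0 0 255;0 0 0 0 0 0 255'
```

```text
clock: 35.5
ee_pos: [542.1, -357.2, 154.0]
tcp_rot: [0.001, 0.726, 0.688, -0.0]
force: [-1.9, 1.6, 5.3]
finger_gap: 0.503
```

```bash
python3 -m creep '0 0 -1 0 0 0 100;0 0 0 0 0 0 60;0 0 0 0 0 0 60;0 0 0 0 0 0 60;0 0 0 0 0 0 60'; python3 -m creep '0 0 -10 0 0 0 60;0 0 -20 0 0 0 60;0 0 -30 0 0 0 60;0 0 -30 0 0 0 60;0 0 0 0 0 0 60';python3 -m creep '-40 -20 0 0 0 0 60;-40 -20 0 0 0 0 60;0 0 0 0 0 0 60;0 0 0 0 0 0 60;0 0 0 0 0 0 60'
python3 - <<'E'
from h import *
k=K('wrist'); save('w13',grab_frame('wrist'));print(state()['ee_pos'])
for d in trace('stain_jar','wrist'):
    u,v,w,h=d['rect'];print(d['p'],d['rect'],[np.round(onz('',*p,145,k),1) for p in[(u,v+h/2),(u,v-h/2),(u-w/2,v),(u+w/2,v)]])
g=cv2.imread('pics/w13.png',0);x0,y0=300,0
for c in (cv2.HoughCircles(g[0:220,300:480],cv2.HOUGH_GRADIENT,1,10,param1=80,param2=18,minRadius=30,maxRadius=60)[0])[:5]: print(c[0]+x0,c[1]+y0,c[2],onz('',c[0]+x0,c[1],145,k),onz('',c[0]+x0,c[1],125,k))
for p in [(569,122,158)]: pass
E
```

```text
clock: 36.12
ee_pos: [542.0, -357.1, 153.8]
tcp_rot: [-0.0, 0.726, 0.688, -0.0]
force: [-0.2, -0.4, -0.6]
finger_gap: 0.764
clock: 36.75
ee_pos: [543.3, -358.1, 247.3]
tcp_rot: [0.003, 0.726, 0.688, 0.0]
force: [0.0, 0.1, -0.0]
finger_gap: 0.763
clock: 37.38
ee_pos: [498.2, -433.7, 243.6]
tcp_rot: [-0.0, 0.726, 0.688, 0.0]
force: [-0.4, -0.2, 0.5]
finger_gap: 0.766
[ 498.33508772 -433.71878219  243.74017179]
0.94 [240.4, 22.7, 71.9, 45.4] [array([ 457.9, -314. ,  145. ]), array([ 460.3, -291.9,  145. ]), array([ 439.8, -301.8,  145. ]), array([ 478.4, -303.8,  145. ])]
0.81 [395.1, 121.3, 88.1, 90.5] [array([ 541.3, -384. ,  145. ]), array([ 541.9, -334.2,  145. ]), array([ 516.5, -357.1,  145. ]), array([ 566.7, -359.7,  145. ])]
391.5 121.5 46.3 [ 539.55722929 -358.40010233  145.        ] [ 542.50981038 -358.60453377  125.        ]
402.5 122.5 46.2 [ 545.81334491 -359.28698323  145.        ] [ 549.26099421 -359.56159664  125.        ]
389.5 111.5 42.2 [ 538.49608751 -352.87546903  145.        ] [ 541.36469676 -352.642717    125.        ]
385.5 129.5 39.4 [ 536.06987195 -362.63437589  145.        ] [ 538.74648632 -363.17388014  125.        ]
391.5 137.5 58.3 [ 539.44334697 -367.28092246  145.        ] [ 542.38691615 -368.18812411  125.        ]
```

```bash
python3 -m creep '0 0 -40 0 0 0 100;0 0 -40 0 0 0 100;45 2 0 0 0 0 100;50 2 0 0 0 0 100;50 2 0 0 0 0 100'; python3 -m creep '50 3 0 0 0 0 100;50 3 0 0 0 0 100;50 3 0 0 0 0 100;50 3 0 0 0 0 100;50 3 0 0 0 0 100';python3 -m creep '50 0 0 0 0 0 100;10 0 0 0 0 0 100;0 0 0 0 0 0 100;0 0 0 0 0 0 100;0 0 0 0 0 0 100'
python3 - <<'E'
from h import *
import pickle
k=K('wrist'); save('w14',grab_frame('wrist'));pickle.dump(k,open('k14','wb'));print(state()['ee_pos'])
for d in trace('dust_cover','wrist'):
    u,v,w,h=d['rect'];print(d['p'],d['rect'],onz('',u,v,145,k))
for d in trace('carrier_1','wrist'): print(d['p'],d['rect'])
print('rib proj',proj('',[569,122,158],k))
g=cv2.imread('pics/w14.png');u,v=proj('',[569,122,158],k).astype(int)
print(u,v);cv2.imwrite('pics/w14c.png',cv2.resize(g[:480,200:640],None,fx=1.25,fy=1.25,interpolation=2))
E
```

```text
clock: 38.1
ee_pos: [511.9, -288.3, 324.1]
tcp_rot: [0.0, 0.726, 0.688, 0.0]
force: [0.9, -0.1, -0.6]
finger_gap: 0.605
clock: 38.72
ee_pos: [540.0, -39.2, 324.2]
tcp_rot: [0.0, 0.726, 0.688, 0.0]
force: [0.4, 0.6, 0.3]
finger_gap: 0.61
clock: 39.35
ee_pos: [543.3, 17.1, 323.9]
tcp_rot: [0.0, 0.727, 0.687, -0.0]
force: [0.0, 0.2, -0.4]
finger_gap: 0.608
[543.35600946  17.20575065 323.88956543]
0.67 [360.2, 72.8, 88.0, 109.4] [574.51608403 126.69655257 145.        ]
0.35 [359.0, 398.2, 62.2, 163.6] [ 563.73912108 -148.04692176  145.        ]
0.78 [365.2, 264.2, 65.2, 156.8]
0.73 [362.1, 399.4, 59.9, 161.3]
rib proj [354.0266957   78.44128422]
354 78
```

View pics/w14c.png

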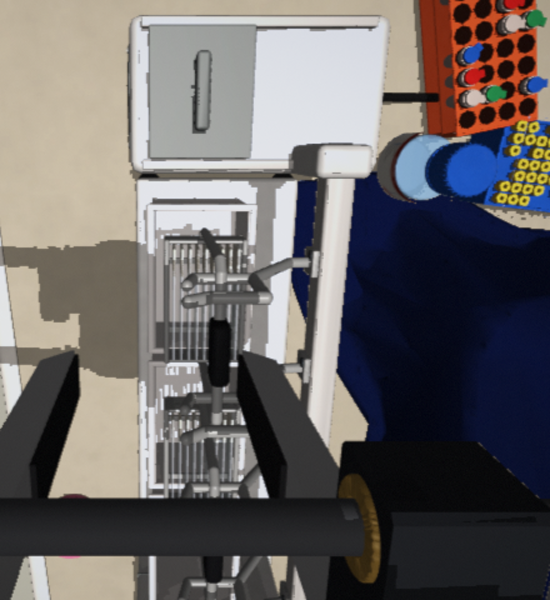

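Run:
```python
from h import *
import pickle
k=pickle.load(open('k14','rb'))
q=lambda x,y,z:np.round(onz('',200+x/1.25,y/1.25,z,k)[:2],1)
print('corners',[q(*p,142) for p in[(149,25),(256,27),(252,159),(148,157)]],'ctr',np.mean([q(*p,142) for p in[(149,25),(256,27),(252,159),(148,157)]],0))
print('rib box ctr',q(203,90,158),q(203,90,154),'L',q(195,90,158),'R',q(211,90,158),'far',q(205,50,158),'near',q(202,132,158))
print('sleeve left carrier',q(219,350,231))
# refine by gradients along rib rows
g=cv2.cvtColor(cv2.imread('pics/w14.png'),cv2.COLOR_BGR2GRAY).astype(int)
for v in(55,72,90): print(v,g[v,350:376])
```

```text
corners [array([546.8, 163.9]), array([607.8, 159.4]), array([604.8,  86.5]), array([541.7,  91.3])] ctr [575.275 125.275]
rib box ctr [575.  125.9] [575.4 126.3] L [570.5 126.2] R [579.5 125.6] far [576.8 146.4] near [573.7 103.5]
sleeve left carrier [572.6  -1.4]
55 [164 163 162 162 143  87  46  54  95 129 152 156 156 156 155 150 136 106
  94 128 159 162 162 161 160 160]
72 [165 163 164 164 161 133  57  68 107 136 157 159 157 154 149 138 117  91
 102 157 163 163 162 163 163 162]
90 [167 167 165 143  77  40  44  81 121 148 159 156 150 144 139 128 106 105
 140 162 163 163 164 163 165 163]
```

```bash
python3 -m creep '40 10 0 0 0 0 120;40 10 0 0 0 0 120;30 6 0 0 0 0 120;0 0 0 0 0 0 120;0 0 0 0 0 0 120'; python3 -m creep '0 0 35 0 0 0 120;0 0 35 0 0 0 120;0 0 35 0 0 0 120;0 0 15 0 0 0 120;0 0 0 0 0 0 120'
python3 -m creep '0 0 0 0 0 0 120;0 0 10 0 0 0 120;0 0 10 0 0 0 120;0 0 10 0 0 0 120;0 0 0 0 0 0 120'
python3 - <<'E'
from h import *
k=K('wrist'); save('w15',grab_frame('wrist'));print(state()['ee_pos'],state()['tcp_rot'])
E
```

```text
clock: 40.12
ee_pos: [575.1, 125.9, 323.8]
tcp_rot: [0.0, 0.726, 0.688, -0.0]
force: [-0.5, -0.1, -0.6]
finger_gap: 0.525
clock: 40.75
ee_pos: [574.9, 125.9, 203.5]
tcp_rot: [-0.0, 0.726, 0.687, -0.001]
force: [1.9, 0.4, -0.5]
finger_gap: 0.527
clock: 41.38
ee_pos: [574.4, 126.8, 172.7]
tcp_rot: [-0.001, 0.726, 0.688, -0.001]
force: [0.7, 0.1, 0.7]
finger_gap: 0.528
[574.88477651 126.8003968  173.27032976] [-3.58909286e-04  7.25901872e-01  6.87797980e-01 -5.31381391e-04]
```

```bash
python3 -m creep '0 0 1 0 0 0 255;0 0 0 0 0 0 255;0 0 0 0 0 0 255;0 0 0 0 0 0 255;0 0 0 0 0 0 255'; python3 -m creep '0 0 0 0 0 0 255;0 0 0 0 0 0 255;0 0 0 0 0 0 255;0 0 0 0 0 0 255;0 0 0 0 0 0 255'
```

```text
clock: 42.05
ee_pos: [575.2, 126.8, 173.1]
tcp_rot: [0.0, 0.726, 0.688, 0.0]
force: [0.1, 0.4, 0.1]
finger_gap: 0.081
clock: 42.68
ee_pos: [575.2, 126.8, 173.1]
tcp_rot: [0.0, 0.726, 0.688, 0.0]
force: [-1.1, -0.9, 1.9]
finger_gap: 0.084
```

```bash
python3 -m creep '0 10 0 0 0 0 255;0 12 0 0 0 0 255;0 12 0 0 0 0 255;0 12 0 0 0 0 255;0 8 0 0 0 0 255'; python3 -m creep '0 6 0 0 0 0 255;0 1 0 0 0 0 255;0 0 0 0 0 0 255;0 0 0 0 0 0 255;0 0 0 0 0 0 255'
```

```text
clock: 43.3
ee_pos: [630.4, 123.7, 173.0]
tcp_rot: [0.0, 0.726, 0.688, 0.0]
force: [-0.7, -0.4, 3.9]
finger_gap: 0.081
clock: 43.92
ee_pos: [636.3, 123.3, 173.0]
tcp_rot: [0.0, 0.726, 0.688, 0.0]
force: [2.0, -1.2, 2.2]
finger_gap: 0.08
```

```bash
python3 -m creep '0 0 0 0 0 0 160;0 0 0 0 0 0 160;0 0 0 0 0 0 160;0 0 0 0 0 0 160;0 0 -15 0 0 0 160'; python3 -m creep '0 0 -25 0 0 0 160;0 0 -30 0 0 0 160;-20 -20 -20 0 0 0 255;-30 -20 0 0 0 0 255;-30 -21 0 0 0 0 255'; python3 -m creep '0 0 0 0 0 0 255;0 0 0 0 0 0 255;0 0 0 0 0 0 255;0 0 0 0 0 0 255;0 0 0 0 0 0 255'
python3 - <<'E'
from h import *
import pickle
k=K('wrist'); save('w16',grab_frame('wrist'));pickle.dump(k,open('k16','wb'));print(state()['ee_pos'])
for n in['start_button','dust_cover','carrier_1']:
  for d in trace(n,'wrist'):
    u,v,w,h=d['rect'];print(n,d['p'],d['rect'],onz('',u,v,135,k))
g=cv2.imread('pics/w16.png',0);p=proj('',[575.2,125.8,135],k);print(p);u,v=p.astype(int)
c=cv2.HoughCircles(g[v-50:v+50,u-50:u+50],cv2.HOUGH_GRADIENT,1,10,param1=80,param2=15,minRadius=10,maxRadius=30)
if c is not None:
  for c in c[0][:3]: print(c,onz('',c[0]+u-50,c[1]+v-50,135,k))
E
```

```text
clock: 44.55
ee_pos: [635.2, 123.5, 187.2]
tcp_rot: [-0.001, 0.726, 0.688, -0.001]
force: [-0.7, -0.4, 0.8]
finger_gap: 0.372
clock: 45.18
ee_pos: [570.7, 46.3, 264.6]
tcp_rot: [0.001, 0.726, 0.688, 0.001]
force: [-0.4, -0.1, 0.2]
finger_gap: 0.086
clock: 45.8
ee_pos: [571.1, 47.3, 262.7]
tcp_rot: [-0.0, 0.726, 0.688, -0.0]
force: [-0.5, -0.7, 0.7]
finger_gap: 0.005
[571.08705739  47.21133103 262.73567883]
start_button 0.76 [323.6, 119.6, 37.1, 32.7] [573.76274361 125.65437371 135.        ]
dust_cover 0.74 [424.9, 115.9, 110.0, 128.2] [637.92262388 124.4302704  135.        ]
dust_cover 0.72 [335.4, 300.2, 79.2, 123.8] [575.23761331   1.51649523 135.        ]
carrier_1 0.8 [334.3, 299.6, 80.6, 125.4] [574.47788387   2.02056107 135.        ]
carrier_1 0.48 [328.5, 466.5, 12.7, 27.0] [ 562.70854333 -142.43573176  135.        ]
[325.84974844 119.2343326 ]
[48.5 50.5 17.4] [573.70281412 125.71879742 135.        ]
```

```bash
python3 -m creep '40 -1 0 0 0 0 255;38.5 -0.7 0 0 0 0 255;0 0 30 0 0 0 255;0 0 30 0 0 0 255;0 0 28 0 0 0 255'; python3 -m creep '0 0 0 0 0 0 255;0 0 4 0 0 0 255;0 0 4 0 0 0 255;0 0 2 0 0 0 255;0 0 0 0 0 0 255'; python3 -m creep '0 0 2 0 0 0 255;0 0 2 0 0 0 255;0 0 2 0 0 0 255;0 0 0 0 0 0 255;0 0 0 0 0 0 255'
```

```text
clock: 46.62
ee_pos: [573.3, 125.6, 174.1]
tcp_rot: [0.0, 0.726, 0.688, 0.0]
force: [-0.3, -0.5, 0.1]
finger_gap: 0.003
clock: 47.25
ee_pos: [573.5, 125.4, 165.2]
tcp_rot: [0.0, 0.726, 0.688, 0.0]
force: [-0.7, 0.3, 0.5]
finger_gap: 0.004
clock: 47.88
ee_pos: [573.5, 125.4, 159.2]
tcp_rot: [0.0, 0.726, 0.688, 0.0]
force: [-0.4, 0.3, 1.8]
finger_gap: 0.006
```

Contact begins near 159–160, as expected. Press on.

```bash
python3 -m creep '0 0 2 0 0 0 255;0 0 2 0 0 0 255;0 0 0 0 0 0 255;0 0 0 0 0 0 255;0 0 0 0 0 0 255'; python3 -m creep '0 0 2 0 0 0 255;0 0 1 0 0 0 255;0 0 0 0 0 0 255;0 0 0 0 0 0 255;0 0 0 0 0 0 255'
```

```text
clock: 48.5
ee_pos: [573.5, 125.4, 155.3]
tcp_rot: [0.0, 0.726, 0.688, 0.0]
force: [-0.8, -0.2, 5.1]
finger_gap: 0.007
clock: 49.12
ee_pos: [573.5, 125.4, 155.0]
tcp_rot: [0.001, 0.726, 0.688, 0.001]
force: [-4.9, -0.2, 17.8]
finger_gap: 0.008
```

```bash
python3 -m creep '0 0 -5 0 0 0 255;0 0 -15 0 0 0 255;0 0 -25 0 0 0 160;0 0 -10 0 0 0 160;0 0 0 0 0 0 160'; python3 -m creep '0 16 0 0 0 0 160;0 16 0 0 0 0 160;1 16 0 0 0 0 160;0 14 0 0 0 0 160;0 0 0 0 0 0 160'; python3 -m creep '0 0 10 0 0 0 160;0 0 10 0 0 0 160;0 0 13 0 0 0 160;0 0 0 0 0 0 160;0 0 0 0 0 0 255';python3 -m creep '0 0 0 0 0 0 255;0 0 0 0 0 0 255;0 0 0 0 0 0 255;0 0 0 0 0 0 255;0 0 0 0 0 0 255'
```

```text
clock: 49.75
ee_pos: [573.8, 125.4, 207.4]
tcp_rot: [0.0, 0.726, 0.688, 0.0]
force: [-0.3, 0.0, -0.6]
finger_gap: 0.291
clock: 50.38
ee_pos: [636.6, 122.8, 206.2]
tcp_rot: [-0.0, 0.726, 0.688, -0.0]
force: [0.5, 0.5, 0.2]
finger_gap: 0.375
clock: 51.0
ee_pos: [635.4, 123.0, 174.0]
tcp_rot: [0.0, 0.726, 0.688, 0.0]
force: [0.3, -0.0, -0.3]
finger_gap: 0.304
clock: 51.62
ee_pos: [635.8, 123.0, 174.4]
tcp_rot: [0.0, 0.726, 0.688, 0.0]
force: [0.8, 0.2, 2.4]
finger_gap: 0.08
```

```bash
python3 -m creep '0 -12 0 0 0 0 255;0 -12 0 0 0 0 255;0 -12 0 0 0 0 255;0 -12 0 0 0 0 255;0 -8 0 0 0 0 255'; python3 -m creep '0 -2 0 0 0 0 255;0 -2 0 0 0 0 255;0 -1 0 0 0 0 255;0 0 0 0 0 0 255;0 0 0 0 0 0 255';python3 -m creep '0 -2 0 0 0 0 255;0 0 0 0 0 0 255;0 0 0 0 0 0 255;0 0 0 0 0 0 255;0 0 0 0 0 0 255'
```

```text
clock: 52.25
ee_pos: [578.6, 126.3, 174.4]
tcp_rot: [0.0, 0.726, 0.688, 0.0]
force: [1.4, 0.4, 5.0]
finger_gap: 0.078
clock: 52.88
ee_pos: [575.0, 126.5, 174.4]
tcp_rot: [0.0, 0.726, 0.688, 0.0]
force: [1.1, 1.0, 6.9]
finger_gap: 0.08
clock: 53.5
ee_pos: [573.4, 126.5, 174.3]
tcp_rot: [0.0, 0.726, 0.688, 0.001]
force: [1.2, 0.9, 6.5]
finger_gap: 0.078
```

```bash
python3 -m creep '0 -1 0 0 0 0 255;0 0 0 0 0 0 255;0 0 0 0 0 0 255;0 0 0 0 0 0 255;0 0 0 0 0 0 255';python3 -m creep '0 -1 0 0 0 0 255;0 0 0 0 0 0 255;0 0 0 0 0 0 255;0 0 0 0 0 0 255;0 0 0 0 0 0 255'
```

```text
clock: 54.12
ee_pos: [573.3, 126.5, 174.4]
tcp_rot: [0.001, 0.726, 0.688, 0.001]
force: [5.0, 0.2, 4.0]
finger_gap: 0.08
clock: 54.75
ee_pos: [573.2, 126.5, 174.3]
tcp_rot: [0.002, 0.726, 0.688, 0.002]
force: [7.3, 0.6, 3.4]
finger_gap: 0.08
```

Hard stop reached: shut. Relax, release, retreat, and check.

```bash
python3 -m creep '0 1.5 0 0 0 0 255;0 0 0 0 0 0 200;0 0 0 0 0 0 190;0 0 0 0 0 0 180;0 0 0 0 0 0 160'; python3 -m creep '0 0 0 0 0 0 160;0 0 -10 0 0 0 160;0 0 -30 0 0 0 160;0 0 -40 0 0 0 160;-20 0 -40 0 0 0 160'; python3 -m creep '-40 -20 -20 0 0 0 160;-40 -15 0 0 0 0 160;-10 0 0 0 0 0 160;0 0 0 0 0 0 160;0 0 0 0 0 0 160'
python3 - <<'E'
from h import *
k=K('wrist'); save('w17',grab_frame('wrist'));s=state();print(s['ee_pos'],s['force'])
for n,z in[('dust_cover',145),('carrier_1',231)]:
  for d in trace(n,'wrist'):
    u,v,w,h=d['rect'];print(n,d['p'],np.round(d['rect']),onz('',u,v,z,k))
g=cv2.cvtColor(cv2.imread('pics/w17.png'),cv2.COLOR_BGR2GRAY).astype(int)
for y in(116,126,136):
  u,v=proj('',[573.5,y,158],k).round().astype(int); print(u,v,g[v,u-12:u+13],onz('',u,v,158,k))
# hung sleeve: dark blob near each seat, height 231
for X in([573.2,-2,231],[566.5,-123.5,231]):
  u,v=proj('',X,k).astype(int);m=(g[max(v-45,0):v+45,u-25:u+25]<25).astype('uint8')
  n,l,st,ce=cv2.connectedComponentsWithStats(m)
  for i in range(1,n):
    if st[i,4]>150: c=ce[i]+[u-25,max(v-45,0)];print('sleeve',st[i],onz('',*c,229,k))
grab_frame('top')
for n,z in[('stain_jar',145),('beaker',35),('timer',19),('dust_cover',142),('carrier_1',170)]:
  for d in trace(n,'top'): print(n,round(d['p'],2),np.round(d['rect'],1),np.round(onz('top',*d['rect'][:2],z)))
E
```

```text
clock: 55.38
ee_pos: [571.3, 126.4, 173.4]
tcp_rot: [-0.0, 0.726, 0.688, -0.001]
force: [0.2, -0.2, 0.2]
finger_gap: 0.359
clock: 56.0
ee_pos: [570.9, 107.2, 295.9]
tcp_rot: [0.0, 0.725, 0.688, 0.0]
force: [0.7, 0.3, 0.5]
finger_gap: 0.37
clock: 56.62
ee_pos: [531.5, 19.4, 313.8]
tcp_rot: [-0.0, 0.726, 0.688, 0.0]
force: [-0.3, 0.5, -0.1]
finger_gap: 0.376
[531.49617126  19.50329886 313.60948396] [ 0.19667685 -0.03306438 -0.25351354]
dust_cover 0.89 [377.  74.  90. 115.] [573.39497599 127.12929052 145.        ]
carrier_1 0.97 [379. 249.  72. 123.] [562.53370299  24.11156191 231.        ]
380 89 [164 163 151 108  46  52  78 105 155 161 157 151 143 136 125 105 113 151
 161 161 160 161 160 160 160] [573.77469789 115.99057517 158.        ]
379 73 [163 162 160 139  76  41  45  74 112 145 161 159 157 153 147 137 118  91
  94 143 158 160 160 159 159] [573.30624346 126.29787957 158.        ]
379 58 [162 162 160 138  74  35  20  50  95 130 154 158 158 155 152 148 136 111
  97 120 155 158 158 158 157] [573.50489023 135.75241452 158.        ]
sleeve [ 15  18  19  45 368] [573.19231671   4.46346678 229.        ]
sleeve [ 16  32  16  35 499] [ 565.24441353 -127.50454988  229.        ]
stain_jar 0.8 [405.2 221.2  15.7  16.7] [ 532. -364.  145.]
stain_jar 0.62 [367.6 264.4  19.9  19. ] [ 409. -250.  145.]
beaker 0.44 [323.6 214.3  36.9  23.2] [ 585. -131.   35.]
timer 0.59 [186.2 272.2  27.4  25.8] [418. 292.  19.]
timer 0.3 [287.3 214.3  19.   17.7] [592. -18.  19.]
dust_cover 0.59 [238.2 213.7  15.1  20.5] [567. 118. 142.]
carrier_1 0.72 [289.  215.6  16.7  16.2] [551. -30. 170.]
carrier_1 0.59 [322.6 214.2  31.9  26.7] [ 553. -126.  170.]
carrier_1 0.38 [184.9 273.9  26.9  26.1] [391. 264. 170.]
```

```bash
python3 -m creep '-50 -5 -10 0 0 0 160;-50 -5 0 0 0 0 160;-50 -5 0 0 0 0 160;-50 -5 0 0 0 0 160;-50 0 0 0 0 0 160'; python3 -m creep '-50 0 0 0 0 0 160;-50 0 0 0 0 0 160;-50 0 0 0 0 0 160;-50 0 0 0 0 0 160;0 0 0 0 0 0 160';python3 -m creep '0 0 0 0 0 0 160;0 0 0 0 0 0 160;0 0 0 0 0 0 160;0 0 0 0 0 0 160;0 0 0 0 0 0 160'
python3 - <<'E'
from h import *
k=K('wrist'); save('w18',grab_frame('wrist'));s=state();print(s['ee_pos'],s['force'])
for d in trace('stain_jar','wrist'):
    u,v,w,h=d['rect'];print(d['p'],np.round(d['rect']),[np.round(onz('',*p,145,k)[:2],1) for p in[(u,v+h/2),(u,v-h/2),(u-w/2,v),(u+w/2,v)]])
    print(cv2.imread('pics/w18.png')[int(v),int(u)])
for d in trace('carrier_1','wrist'): print(d['p'],d['rect'])
for d in trace('beaker','wrist'): print('beaker',d['p'],onz('',*d['rect'][:2],35,k))
E
```

```text
clock: 57.7
ee_pos: [497.1, -231.5, 324.3]
tcp_rot: [0.0, 0.726, 0.688, 0.0]
force: [0.2, -0.3, 0.8]
finger_gap: 0.371
clock: 58.32
ee_pos: [486.1, -433.2, 322.4]
tcp_rot: [-0.0, 0.727, 0.686, -0.0]
force: [0.2, -0.1, 0.2]
finger_gap: 0.373
clock: 58.95
ee_pos: [487.0, -429.3, 324.2]
tcp_rot: [0.0, 0.726, 0.688, -0.0]
force: [0.2, -0.0, -0.2]
finger_gap: 0.371
[ 486.94448174 -429.49730499  324.14389193] [ 0.03217148  0.52077946 -0.69217767]
0.78 [267.  32.  57.  61.] [array([ 450.8, -308.7]), array([ 454.4, -269.2]), array([ 432.3, -287.5]), array([ 473. , -289.7])]
[176 144 200]
0.63 [393. 126.  66.  69.] [array([ 540.9, -384.2]), array([ 541.6, -333.7]), array([ 516.2, -357. ]), array([ 566.3, -359.8])]
[49 47 48]
beaker 0.65 [ 590.97138883 -518.5981515    35.        ]
```

The jar is in the well at (541, -359) and the beaker hasn't moved. The arm is clear of everything, so I'm handing in.

```bash
python3 -c "
from station import *
close_job()"
```

```text
the job is handed in; nothing more can be done
```

I did the whole task and handed it in at about 59 s on the robot's clock; no verdict was reported.

**What I did:**
- **Carriers:** Only two were present. I hung one in the middle hook pair and one in the left pair.
- **Jar:** The black-capped jar was knocked aside during the run, so I located it again before setting it in the well. I left the pink one alone.
- **Start:** I slid the cover back about 61 mm and pressed the button until it bottomed out at 18 N. I let go and slid the cover back to its hard stop.

**Last checks:**
- **Carriers:** The last wrist-camera views put both crossbar sleeves within about 7 mm of their seats. When I lowered each carrier, it met resistance at seat height.
- **Jar:** It measured at about (541, -359) mm, roughly 2 mm from the well centre. The floor stopped it at the right depth.
- **Cover:** Its centre is at x = 573.4 mm, against 573.7 mm for the button, so it is shut. The button's release was not measured; the cover slid back over it without catching.
- **Bystanders:** The beaker is at about (591, -519) mm against a first estimate of (584, -519). The timer is at about (418, 292) against (412, 297). Both differences are within measuring error.
- **Arm:** It ended well clear, with only noise on the force reading.

**What failed or disagreed:**
- My first lift of carrier 2 came up empty because the fingers had not finished closing. I repeated it without disturbing the carrier.
- The last top-camera check put the jar about 10 mm off, at (532, -364). I trusted two closer wrist-camera views that agreed with each other instead.
- The same check reported a low-confidence "beaker" at the position of a hung carrier. I took it as false, since the wrist camera found the beaker in its place.

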